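# Cover the couscous steamer, then hold up the fullest semolina tin

### The arm

A 6-joint arm with a two-finger parallel gripper is mounted at the origin on the work surface. World frame = base frame: x ahead of the robot, y to its left, z up, the work surface at z = 0. Lengths are in m, angles in rad, forces in N, time in s.
With the tool pointing down it reaches from about 0.35 to 0.975 m from the base axis. Payload 4.9 kg.
Tool frame: the origin (TCP) lies on the centre line of the jaws, within the pads' length; the fingertips stand 14 mm ahead of it and the grasp point (between the pads) lies 5 mm behind it; y points along the fingers, z is the direction in which the jaws open and shut, and the axes are right-handed (so a half turn about y gives the same grasp; the last joint's range is limited). The gripper opens to 85 mm and grips with 20 to 120 N. Pads are 22 mm wide; open, the fingers measure 114 mm over their backs; the gripper's body (76 mm by 85 mm) begins 54 mm behind the grasp point. The pads swing forward as they close: fully open they stand 13 mm farther back than shut.
Start: joints at [1.016, 0.053, 1.613, -0, 1.476, -0.119], TCP at [0.264, 0.567, 0.223] pointing down, gripper open.
Joint ranges: [-3.01, 3.01], [-1.01, 2.22], [0.06, 2.58], [-1.02, 4.17], [0.09, 2.62], [-3.14, 3.14]. Speed limits (rad/s): [2.57, 2.57, 3.14, 3.14, 3.14, 3.14].

### API

Orientations are given as a rotation vector (axis times angle).
In Python, from station import ctrl gives the robot as it stands.
- The arm moves only by the tool servo_tool, never from a script. Its arguments are lists of equal length, an entry for each row: "delta_pos": the shift along the tool's x, y, z in m, a list of three; "dr": the turn, a rotation vector about the tool's x, y, z in degrees, a list of three; "grip": the opening, from 0 (shut) to 1 (fully open). In form: {"delta_pos": [[x, y, z], ...], "dr": [[rx, ry, rz], ...], "grip": [grip, ...]}. A call has 1 to 5 rows; each row shifts and turns the pose as measured when the row begins, along the tool's axes as they then stand; what a row does not reach is not made up. A row lasts 1/8 s, in which the tool goes at most 62.5 mm and 10.7 degrees, less where a joint would pass 70% of its speed; a pose out of reach is approached as far as the arm can. A call is refused whole if a number of a shift passes 0.0625 or a number of a turn 10.7, either way. A call with a gripper value outside its range is refused whole. The fingers move at their own pace and stop on an object; "grip_force" is the grip in N (left out, the last holds). Time passes only in rows, so rows that do not move let the fingers close. It gives the time, the measured TCP pose, the force and the opening at its end, in the units of the state.
- ctrl.get_obs(): the state, without advancing time (a new reading comes with each control period).
- ctrl.get_image(name): name is "scene" or "side" or "wrist"; returns the picture (480x640x3 uint8, red, green, blue); there is no depth.
- ctrl.camera_params(name): a dict with "fovy" (degrees; the focal length in pixels is half the picture's height over the tangent of half this angle, whatever the lens; pixels are square), "cx", "cy" (the principal point, pixels), "eye" and "rotation" of the camera in the world. Camera axes: x right, y down, z forward; pixel columns grow to the right and rows downward; lengths in m; the calibration is good to about 2 mm. A picture is of the moment at which its call begins: read the wrist's pose just before it. camera_params takes no time and is no camera call; for the wrist camera it gives the pose at the moment of the call.
- ctrl.finish_job(): hands the job in, once; it reports no verdict.
Trained networks look in the newest picture that a camera, given by its name, has taken for a name from the list of things; names that differ only in an ending like _2 or _b are one class to them, and where a whole thing is asked for, a point or a joint stands for the part that bears it (a point fixed in the world has none). Each returns a list of dicts, best first, with "score" (0 to 1); they miss things now and then, are a little off and sometimes report something else, mostly with a low value. They report only what shows in the picture. A call takes as long as a camera call. They do not tell look-alikes from the thing itself.
- ctrl.masks_of(camera, label): "pixels" (480x640 bool, what is visible of it) and "extent" ([left, top, right, bottom] in pixels, round what is visible of it).
The state is a dict: "t": time; "q": joint angles; "dq": joint speeds; "effort": joint torques, N m; "tool_pos": TCP position; "tool_rot": TCP orientation; "contact_force": force on the tool from outside, world axes, zero at the start; "wrist_torque": the same for the moment, N m; "opening": finger opening in m.
Only numpy, scipy, OpenCV 4.12 (cv2) and the standard library are available. Lean on these libraries where they do the work, as an engineer would, in place of code of your own. Each camera call takes 0.05 s, during which the arm holds its last target.

### The job

Put the loose lid on the couscous steamer so that it sits fully seated and level on the basket's rim, and let go of it. Then, for the next batch, find the fullest of the three identical closed semolina tins by feeling which is heaviest, leaving the two lighter ones standing upright where they stood. Finish while holding the heaviest tin upright in the gripper, its underside well over 100 mm above the slab and the tin touching nothing else; do not put it down, and leave the bowl, jar and spoon alone.

Things in the scene. Friction and masses are not known exactly. Their poses are not given: they have to be found in the camera images.
- steamer: aluminium couscous steamer: perforated basket stacked on its pot, one upright round unit that stands firm on the marble slab and does not move. Pot 196 mm wide, basket 190 mm outside at the rim, rim 190 mm above the slab; two pairs of ear handles reach to 125 mm from the axis along its own +x and -x. Origin at the centre of its underside, z up.
- steamer_rim (a point): centre of the basket's open mouth, level with the top of the rim, 190 mm above the slab. The opening is 182 mm wide (radius 91 mm), wall 4 mm.
- lid: loose aluminium lid lying on the slab, knob up, 0.28 kg. Below, a round skirt of radius 85 mm (lower edge tapered to 80 mm) and 10 mm deep that goes inside the basket's mouth; above it a flange of radius 103 mm and 4 mm thick at its edge that rests on the rim; a low dome up to 28 mm; a plain round upright wooden knob, 26 mm diameter, from the dome at 28 mm to 64 mm height. Origin at the centre of the skirt's underside, z up; when seated the origin lies 10 mm below the rim.
- lid_knob (a point): on the lid's axis in the knob, 52 mm above the lid's underside and 12 mm below the knob's top: the height to grip
- tin_a: one of three outwardly identical closed round steel tins, 60 mm diameter (straight sides, push-on cap of the same diameter), 110 mm tall, upright on the slab, loose. One of the three is clearly the heaviest (0.40 to 0.50 kg); the other two weigh 0.12 to 0.20 kg each. Neither name nor place tells which is the heaviest. Origin at the centre of its underside, z up along its axis.
- tin_b: a second such tin, outwardly the same as tin_a, same origin and axes
- tin_c: the third such tin, outwardly the same as tin_a, same origin and axes
- bowl: blue ceramic bowl, 110 mm wide, 50 mm tall, loose, a bystander. Origin at the centre of its underside.
- jar: glass spice jar with a twist cap, 48 mm wide, 85 mm tall, loose, a bystander. Origin at the centre of its underside.
- spoon: olive-wood spoon, 170 mm long, lying on the slab, loose, a bystander. Its length is its own x axis.
Things that resemble listed ones, but are neither listed nor needed, are in the scene too. Leave any orange or red look-alike of the tin_b alone. Leave any orange look-alike of the tin_c alone.

How it is judged:
On the way, in this order (a step that is already met when the one before it is completed fails the run):
1. the lid sits seated and level on the steamer's rim and is let go (horizontal distance between lid and steamer_rim below 0.01 m and z of lid in the frame of steamer_rim between -0.0135 and -0.0065 m and angle between lid's own z axis and vertical below 0.035 rad and contact force between the fingers and lid below 0.1 N), for 0.2 s.
2. the heaviest tin is held up, upright, more than 100 mm above the slab, while the two lighter ones (each pressing on the slab with under 3 N) stand there (((height (world z) of tin_a above 0.1 m and angle between tin_a's own z axis and vertical below 0.35 rad and contact force between the fingers and tin_a above 0.5 N and contact force between each of tin_b, tin_c and anything else below 3 N and height (world z) of each of tin_b, tin_c below 0.006 m) or (height (world z) of tin_b above 0.1 m and angle between tin_b's own z axis and vertical below 0.35 rad and contact force between the fingers and tin_b above 0.5 N and contact force between each of tin_a, tin_c and anything else below 3 N and height (world z) of each of tin_a, tin_c below 0.006 m) or (height (world z) of tin_c above 0.1 m and angle between tin_c's own z axis and vertical below 0.35 rad and contact force between the fingers and tin_c above 0.5 N and contact force between each of tin_a, tin_b and anything else below 3 N and height (world z) of each of tin_a, tin_b below 0.006 m))), for 0.3 s.
At the end, for the whole second after the job is handed in: Lid seated: within 10 mm of the rim centre, underside 6.5 to 13.5 mm below the rim, level within 2 deg, let go. Heaviest tin held still by the fingers, over 100 mm up, within 20 deg of upright, touching nothing else. Lighter tins upright on the slab, let go, within 50 mm of their start (all of step 1 and (((height (world z) of tin_a above 0.1 m and angle between tin_a's own z axis and vertical below 0.35 rad and contact force between the fingers and tin_a above 0.5 N and linear speed of tin_a below 0.05 m/s and contact force between tin_a and lid below 0.1 N and contact force between tin_a and steamer below 0.1 N and contact force between tin_a and bowl below 0.1 N and contact force between tin_a and jar below 0.1 N and contact force between tin_a and spoon below 0.1 N and contact force between tin_a and tin_b below 0.1 N and contact force between tin_a and tin_c below 0.1 N) and (contact force between each of tin_b, tin_c and anything else below 3 N and height (world z) of each of tin_b, tin_c below 0.006 m and angle between each of tin_b, tin_c's own z axis and vertical below 0.1 rad and distance of each of tin_b, tin_c from where it was at the start of the episode below 0.05 m and contact force between the fingers and tin_b below 0.1 N and linear speed of each of tin_b, tin_c below 0.03 m/s and contact force between the fingers and tin_c below 0.1 N)) or ((height (world z) of tin_b above 0.1 m and angle between tin_b's own z axis and vertical below 0.35 rad and contact force between the fingers and tin_b above 0.5 N and linear speed of tin_b below 0.05 m/s and contact force between tin_b and lid below 0.1 N and contact force between tin_b and steamer below 0.1 N and contact force between tin_b and bowl below 0.1 N and contact force between tin_b and jar below 0.1 N and contact force between tin_b and spoon below 0.1 N and contact force between tin_b and tin_a below 0.1 N and contact force between tin_b and tin_c below 0.1 N) and (contact force between each of tin_a, tin_c and anything else below 3 N and height (world z) of each of tin_a, tin_c below 0.006 m and angle between each of tin_a, tin_c's own z axis and vertical below 0.1 rad and distance of each of tin_a, tin_c from where it was at the start of the episode below 0.05 m and contact force between the fingers and tin_a below 0.1 N and linear speed of each of tin_a, tin_c below 0.03 m/s and contact force between the fingers and tin_c below 0.1 N)) or ((height (world z) of tin_c above 0.1 m and angle between tin_c's own z axis and vertical below 0.35 rad and contact force between the fingers and tin_c above 0.5 N and linear speed of tin_c below 0.05 m/s and contact force between tin_c and lid below 0.1 N and contact force between tin_c and steamer below 0.1 N and contact force between tin_c and bowl below 0.1 N and contact force between tin_c and jar below 0.1 N and contact force between tin_c and spoon below 0.1 N and contact force between tin_c and tin_a below 0.1 N and contact force between tin_c and tin_b below 0.1 N) and (contact force between each of tin_a, tin_b and anything else below 3 N and height (world z) of each of tin_a, tin_b below 0.006 m and angle between each of tin_a, tin_b's own z axis and vertical below 0.1 rad and distance of each of tin_a, tin_b from where it was at the start of the episode below 0.05 m and contact force between the fingers and tin_a below 0.1 N and linear speed of each of tin_a, tin_b below 0.03 m/s and contact force between the fingers and tin_b below 0.1 N)))); the arm keeps its last pose, push and grip.
It fails at once if a tin is tipped over (angle between any of tin_a, tin_b, tin_c's own z axis and vertical above 0.7 rad).
It fails at once if the bowl, jar or spoon is pushed more than 30 mm (distance of any of bowl, jar, spoon from where it was at the start of the episode above 0.03 m).
It also fails if it takes over 72 s, if anything falls off the work surface, if the arm or the gripper's body presses on something with over 40 N, if the wrist force passes 120 N, or if a joint passes its speed limit or range.

## Working session

There is one attempt and no reset: what is moved stays moved. The work goes in short steps, Python scripts to look and compute and a tool call to move; the robot and the scene stay as the last step left them, time stands still between calls to the robot, and variables do not carry over. Pictures are saved under pics/ and viewed, and the job is handed in when it is done.

Besides the shell and the picture viewer there is one more tool, called after ">>>" as name(argument=value, ...) on one line, values as JSON. servo_tool: Moves the arm, as the interface text tells. Its arguments: {"type":"object","properties":{"delta_pos":{"type":"array","items":{"type":"array","items":{"type":"number"}}},"dr":{"type":"array","items":{"type":"array","items":{"type":"number"}}},"grip":{"type":"array","items":{"type":"number"}},"grip_force":{"type":"number"}},"required":["delta_pos","dr","grip"]}

```bash
ls; mkdir -p pics; python3 - <<'E'
from station import ctrl
import cv2,numpy as np
o=ctrl.get_obs();print({k:np.round(v,3) for k,v in o.items()})
for n in("scene","side","wrist"):
    im=ctrl.get_image(n);cv2.imwrite(f"pics/{n}0.png",im[:,:,::-1]);p=ctrl.camera_params(n);print(n,p)
E
```

```text
pics
{'t': np.float64(0.0), 'q': array([ 1.016,  0.053,  1.614, -0.   ,  1.476, -0.119]), 'dq': array([-0.003,  0.003, -0.001, -0.   ,  0.001,  0.   ]), 'effort': array([ 1.0000e-03, -3.9367e+01, -3.7018e+01, -0.0000e+00,  7.0000e-03,
        0.0000e+00]), 'tool_pos': array([0.263, 0.566, 0.222]), 'tool_rot': array([-1.546,  0.342, -0.341]), 'contact_force': array([ 0.082, -0.11 ,  0.225]), 'wrist_torque': array([ 0.027,  0.028, -0.011]), 'opening': np.float64(0.085)}
scene {'fovy': 54.27054878149281, 'cx': 310.2478587767246, 'cy': 237.2127315934666, 'eye': array([ 1.29189755, -0.00487444,  0.70123347]), 'rotation': array([-1.67961339, -1.72591488,  0.77935606])}
side {'fovy': 46.034520897383814, 'cx': 322.3388248606301, 'cy': 243.1062072295225, 'eye': array([ 0.55512361, -1.01574896,  0.76019718]), 'rotation': array([-2.12920835,  0.07234531, -0.04247962])}
wrist {'fovy': 71.06167940920979, 'cx': 327.0031161757764, 'cy': 233.0793095453022, 'eye': array([0.20116189, 0.59725119, 0.37396329]), 'rotation': array([2.44421956, 1.55838506, 0.21578213])}
```

View pics/scene0.png

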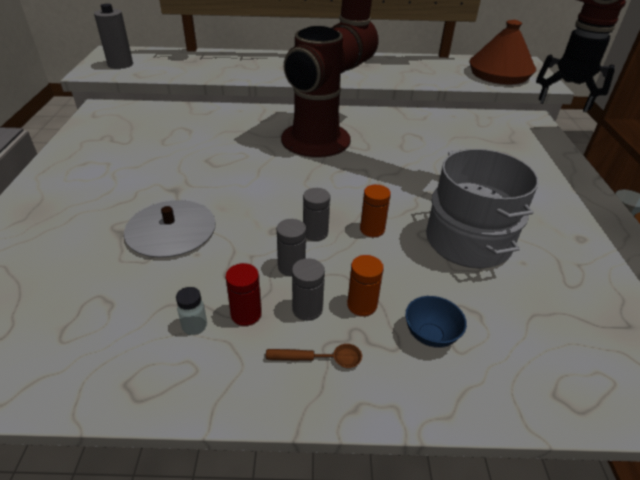

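View pics/side0.png

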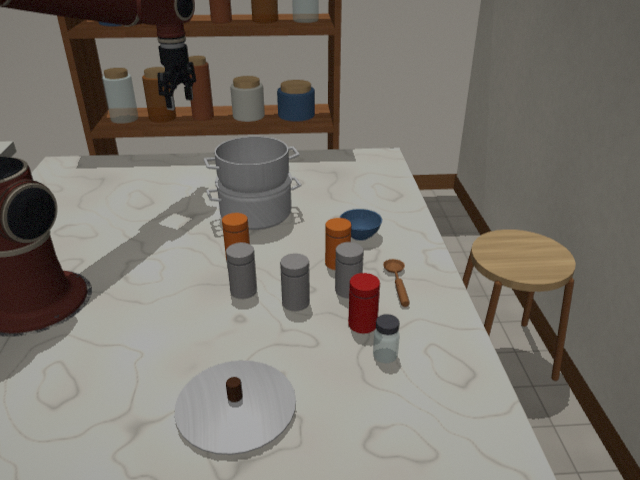

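View pics/wrist0.png

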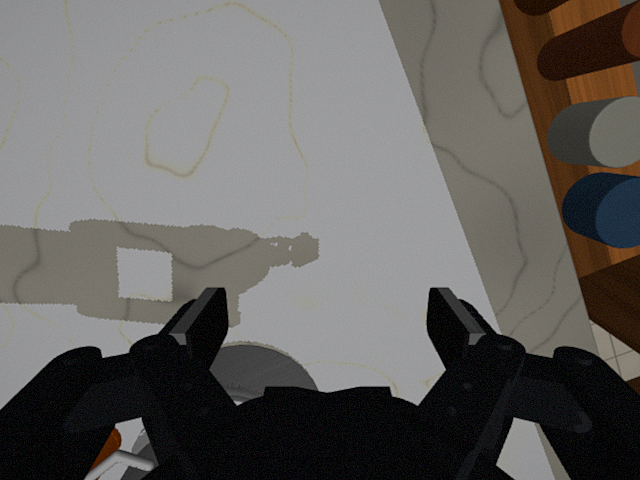

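```bash
cat > h.py <<'E'
import numpy as np,cv2
from scipy.spatial.transform import Rotation as R
from scipy.optimize import least_squares
from station import ctrl
def P(cam,X,p=None):
    p=p or ctrl.camera_params(cam); f=240/np.tan(np.radians(p["fovy"]/2))
    c=(np.atleast_2d(X)-p["eye"])@R.from_rotvec(p["rotation"]).as_matrix()
    return np.c_[p["cx"]+f*c[:,0]/c[:,2],p["cy"]+f*c[:,1]/c[:,2]]
def rays(cam,uv,z,p=None):
    p=p or ctrl.camera_params(cam); f=240/np.tan(np.radians(p["fovy"]/2))
    uv=np.atleast_2d(uv);d=np.c_[(uv[:,0]-p["cx"])/f,(uv[:,1]-p["cy"])/f,np.ones(len(uv))]@R.from_rotvec(p["rotation"]).as_matrix().T
    return p["eye"]+d*((z-p["eye"][2])/d[:,2])[:,None]
a=np.linspace(0,2*np.pi,72,endpoint=False)
def body(xy,prof):
    return np.vstack([np.c_[xy[0]+r*np.cos(a),xy[1]+r*np.sin(a),0*a+z] for r,z in prof])
def ext(cam,X):
    u=P(cam,X);return np.r_[u.min(0),u.max(0)]
PROF=dict(tin=[(.03,0),(.03,.11)],lid=[(.103,.010),(.103,.014),(.013,.064)],steamer=[(.098,0),(.095,.19)],bowl=[(.055,.05)],jar=[(.024,0.002),(.024,.083)])
E
python3 - <<'E'
from h import *
print(ctrl.get_obs()['t'])
for cam in("scene","side"):
  for l in("tin_a","lid","lid_knob","steamer","bowl","jar"):
    for m in ctrl.masks_of(cam,l):
        e=m["extent"];ys,xs=np.nonzero(m["pixels"]);
        print(cam,l,round(m["score"],2),np.round(e,1),"c",xs.mean().round(1),ys.mean().round(1),len(xs))
E
```

```text
0.15
scene tin_a 0.96 [346.3 253.7 390.5 316.1] c 364.9 284.8 1851
scene tin_a 0.72 [291.6 256.9 327.2 320.7] c 307.8 289.0 1843
scene tin_a 0.7 [278.1 221.9 301.8 274.6] c 290.1 244.8 1240
scene tin_a 0.69 [303.9 188.1 329.8 240.3] c 316.7 213.4 1268
scene tin_a 0.64 [361.9 186.5 392.  237.4] c 374.7 210.5 1309
scene lid 0.8 [121.  201.7 218.  258.8] c 169.9 228.6 4025
scene lid_knob 0.64 [123.2 196.8 214.8 257.1] c 169.4 228.7 4092
scene steamer 0.67 [427.5 145.  542.1 266.6] c 480.3 206.9 10319
scene bowl 0.83 [408.4 295.9 468.6 349.3] c 435.6 321.0 2435
scene jar 0.75 [175.8 288.5 208.5 338.7] c 190.9 310.3 1165
scene jar 0.7 [424.1 147.5 537.5 269. ] c 480.3 207.1 10391
side tin_a 0.92 [335.2 242.2 363.2 297.6] c 347.1 266.4 1204
side tin_a 0.92 [224.7 211.4 250.  251.6] c 235.1 229.6 769
side tin_a 0.9 [226.9 242.  254.4 296.2] c 241.4 269.9 1432
side tin_a 0.84 [281.2 252.4 308.6 309.5] c 294.7 281.9 1522
side tin_a 0.8 [349.  273.6 379.2 335.4] c 363.3 302.8 1654
side tin_a 0.65 [326.  214.9 352.1 270.4] c 335.4 238.7 953
side lid 0.81 [175.2 358.2 294.1 454.2] c 234.7 407.4 8947
side lid_knob 0.92 [172.6 363.7 297.2 455.9] c 234.8 407.3 8854
side lid_knob 0.6 [204.1 137.2 301.5 229.6] c 254.0 179.8 6215
side steamer 0.61 [203.7 135.6 301.4 231. ] c 253.7 179.7 6334
side bowl 0.62 [341.2 209.8 381.1 243.3] c 362.5 223.1 893
side jar 0.68 [372.4 314.7 400.7 365. ] c 386.4 338.7 1121
side jar 0.18 [342.7 206.6 382.8 243.5] c 362.7 223.0 951
```

```bash
cat >> h.py <<'E'
def sil(cam,xy,prof,p):
    m=np.zeros((480*2,640*2),np.uint8)
    for (b,c) in zip(prof[:-1],prof[1:]) if len(prof)>1 else [(prof[0],prof[0])]:
        u=(P(cam,body(xy,[b,c]),p)*2+.5).astype(np.float32)
        cv2.fillConvexPoly(m,np.round(cv2.convexHull(u)).astype(int),1)
    return cv2.resize(m*255,(640,480),interpolation=cv2.INTER_AREA)/255.
def fit(obs,prof,x0):
    """obs: list of (cam,mask,params)"""
    from scipy.optimize import minimize
    def c(x):
        s=0
        for cam,m,p in obs:
            r=sil(cam,x,prof,p); s+=np.abs(r-m).sum()/m.sum()
        return s/len(obs)
    S=np.array([x0,[x0[0]+.02,x0[1]],[x0[0],x0[1]+.02]])
    o=minimize(c,x0,method="Nelder-Mead",options=dict(initial_simplex=S,xatol=2e-4,fatol=1e-5))
    return o.x,o.fun
E
python3 - <<'E'
from h import *
ps={c:ctrl.camera_params(c) for c in("scene","side")}
ims={c:cv2.imread(f"pics/{c}0.png") for c in ps}
M={}
for cam in ps:
  for l in("tin_a","lid","steamer","bowl","jar"):
    M[cam,l]=[m["pixels"] for m in ctrl.masks_of(cam,l)]
def g(cam,l,u,v): 
    for m in M[cam,l]:
        ys,xs=np.nonzero(m)
        if abs(xs.mean()-u)<8 and abs(ys.mean()-v)<8: return m
T={"g1":("tin_a",(316,213),(241,270)),"g2":("tin_a",(290,245),(295,282)),"g3":("tin_a",(308,289),(347,266)),
"or1":("tin_a",(375,211),(235,230)),"or2":("tin_a",(365,285),(335,239)),"red":("tin_a",(244,295),(363,303)),"lid":("lid",(170,229),(235,407)),"steamer":("steamer",(480,207),(254,180)),"bowl":("bowl",(436,321),(362,223)),"jar":("jar",(191,310),(386,339))}
res={}
for n,(l,s,d) in T.items():
    pr=PROF["tin" if l=="tin_a" else l]
    sepr=[]
    x0=rays("scene",s,.05 if l!="lid" else .02)[0,:2]
    ob=[(c,m,ps[c]) for c,uv in(("scene",s),("side",d)) if (m:=g(c,l,*uv)) is not None]
    x,f=fit(ob,pr,x0); 
    print(n,np.round(x,4),round(f,3),[np.round(fit([o],pr,x)[0],4) for o in ob])
    for c in ps:
        for r,z in pr:
            cv2.polylines(ims[c],[np.round(P(c,body(x,[(r,z)]),ps[c])).astype(int)],True,(0,255,255),1)
for c in ps: cv2.imwrite(f"pics/{c}_fit.png",ims[c])
print(ctrl.get_obs()['t'])
# knob by dark pixels
E
```

```text
g1 [0.4506 0.0052] 0.088 [array([0.4511, 0.0063]), array([0.4504, 0.0086])]
g2 [ 0.5648 -0.0452] 0.181 [array([ 0.5662, -0.0451]), array([ 0.5648, -0.0452])]
g3 [ 0.6836 -0.0079] 0.157 [array([ 0.6829, -0.0087]), array([ 0.6837, -0.0069])]
or1 [0.4308 0.1403] 0.381 [array([0.4327, 0.1394]), array([0.4245, 0.1965])]
or2 [0.6685 0.1004] 0.236 [array([0.6682, 0.1004]), array([0.6687, 0.1024])]
red [ 0.7006 -0.1248] 0.069 [array([ 0.7006, -0.1246])]
lid [ 0.4538 -0.3302] 0.027 [array([ 0.4545, -0.3303]), array([ 0.4537, -0.3307])]
steamer [0.4658 0.3587] 0.099 [array([0.4568, 0.3611]), array([0.4658, 0.3726])]
bowl [0.7411 0.2213] 0.221 [array([0.7411, 0.2213]), array([0.7411, 0.2214])]
jar [ 0.7323 -0.2194] 0.09 [array([ 0.7309, -0.2202]), array([ 0.7328, -0.2181])]
1.25
```

```bash
python3 -c "
import cv2,numpy as np
a=cv2.imread('pics/scene_fit.png');b=cv2.imread('pics/side_fit.png')
cv2.imwrite('pics/f1.png',cv2.resize(a[130:370,110:550],(800,436)));cv2.imwrite('pics/f2.png',cv2.resize(b[130:460,170:410],(436,600)))"
```

```text
(no output)
```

View pics/f1.png

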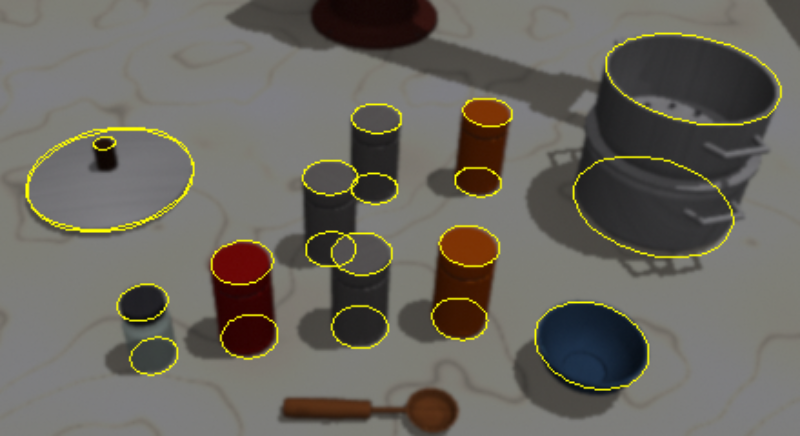

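View pics/f2.png

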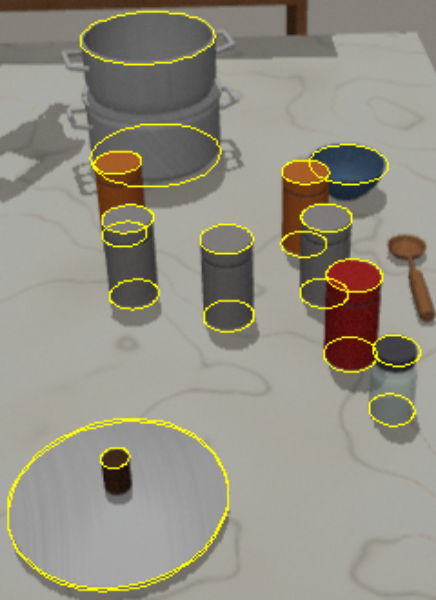

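```bash
python3 - <<'E'
from h import *
o=ctrl.get_obs();print(np.round(R.from_rotvec(o["tool_rot"]).as_matrix(),3))
a0=cv2.imread('pics/scene0.png')[140:275,420:545];b=cv2.imread('pics/side0.png')[130:230,200:305]
k=lambda i:cv2.convertScaleAbs(cv2.resize(i,None,fx=4,fy=4,interpolation=cv2.INTER_CUBIC),alpha=1.6)
A=k(a0);B=k(b);c=np.zeros((max(A.shape[0],B.shape[0]),800,3),np.uint8)
cv2.imwrite('pics/rA.png',A);cv2.imwrite('pics/rB.png',B)
E
```

```text
[[ 0.907 -0.     0.422]
 [-0.422 -0.     0.907]
 [-0.    -1.    -0.   ]]
```

View pics/rA.png

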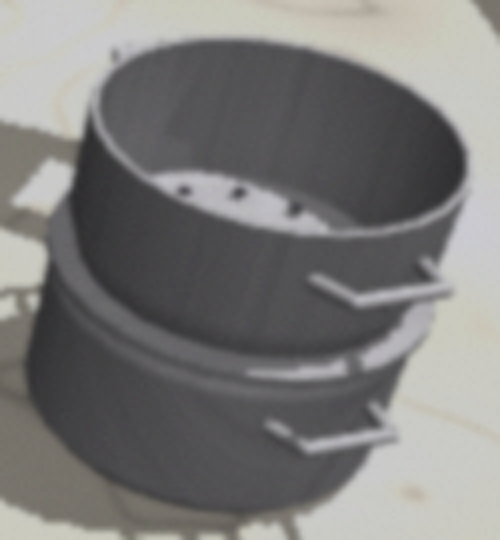

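View pics/rB.png

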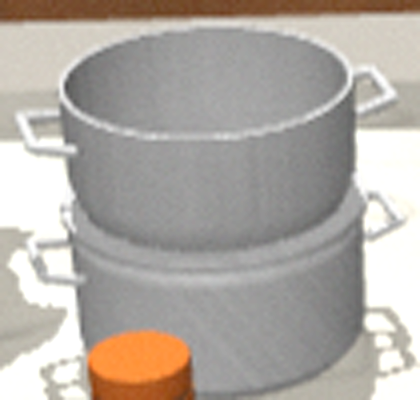

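```bash
python3 - <<'E'
from h import *
pts={"scene":(np.array([(91,118),(104,82),(150,53),(235,38),(330,55),(420,102),(467,165),(350,238),(225,214),(140,173)])/4+[420,140]),
"side":(np.array([(59,92),(80,58),(130,32),(205,24),(280,31),(335,55),(354,85),(210,139),(120,128)])/4+[200,130])}
def d(u,poly):return np.abs(cv2.pointPolygonTest(poly.astype(np.float32),tuple(map(float,u)),True))*np.sign(cv2.pointPolygonTest(poly.astype(np.float32),tuple(map(float,u)),True))
def res(x,cams):
    return [d(u-.4,P(c,body(x,[(.095,.19)]))) for c in cams for u in pts[c]]
for cams in(["scene"],["side"],["scene","side"]):
    s=least_squares(res,[.466,.3587],args=(cams,),diff_step=1e-3);print(cams,s.x.round(4),np.round(s.fun,1))
E
```

```text
['scene'] [0.4693 0.3559] [0.1 1.6 1.5 0.2 0.5 1.8 2.1 0.4 1.6 1.4]
['side'] [0.4668 0.3618] [ 0.1  0.3 -0.9 -0.1  0.4  1.3 -0.5 -0.1  0.8]
['scene', 'side'] [0.4681 0.3568] [-0.3  1.4  1.6  0.4  0.9  2.2  2.4  0.   1.2  1.  -0.1 -0.5 -1.6 -0.8
 -0.2  1.   0.2  0.7  1.6]
```

```bash
python3 - <<'E'
from h import *
o=ctrl.get_obs();p=ctrl.camera_params("wrist");p["eye"]=p["eye"]+[0,0,.15];T=R.from_rotvec(o["tool_rot"]).as_matrix()
for uv in((320,180),(320,20),(40,180),(600,180)):
    print(uv,np.round((rays("wrist",uv,.19,p)[0]-o["tool_pos"])@T,3))
E
```

```text
(320, 180) [-0.029  0.033 -0.005]
(320, 20) [-0.169  0.033 -0.005]
(40, 180) [-0.029  0.033 -0.283]
(600, 180) [-0.029  0.033  0.272]
```

>>> servo_tool(delta_pos=[[0.02, -0.06, 0], [0.05, -0.06, -0.02], [0.06, -0.03, -0.02], [0.06, 0, -0.02], [0.06, 0, -0.02]], dr=[[0, 0, 0], [0, 0, 0], [0, 0, 0], [0, 0, 0], [0, 0, 0]], grip=[1, 1, 1, 1, 1])

```text
t: 1.88
tool_pos: [0.445, 0.4012, 0.3627]
tool_rot: [-1.547, 0.333, -0.337]
contact_force: [0.5, -0.1, -0.5]
opening: 0.0855
```

>>> servo_tool(delta_pos=[[0.05, 0, -0.02], [0.034, 0, -0.003], [0, 0, 0], [0, 0, 0]], dr=[[0, 0, 0], [0, 0, 0], [0, 0, 0], [0, 0, 0]], grip=[1, 1, 1, 1])

```text
t: 2.38
tool_pos: [0.5161, 0.3404, 0.3635]
tool_rot: [-1.545, 0.338, -0.342]
contact_force: [-0.7, -0.7, -0.2]
opening: 0.0856
```

```bash
python3 - <<'E'
from h import *
o=ctrl.get_obs();p=ctrl.camera_params("wrist");im=ctrl.get_image("wrist")[:,:,::-1].copy()
np.save("wp.npy",p,allow_pickle=True);cv2.imwrite("pics/w1.png",im)
print(o["t"],o["tool_pos"],o["tool_rot"])
for r in(.091,.095):cv2.polylines(im,[np.round(P("wrist",body((.468,.357),[(r,.19)]),p)).astype(int)],True,(0,255,255),1)
cv2.imwrite("pics/w1f.png",im)
E
```

```text
2.375 [0.51613057 0.34038765 0.36352697] [-1.54512918  0.33766804 -0.34195716]
```

View pics/w1f.png

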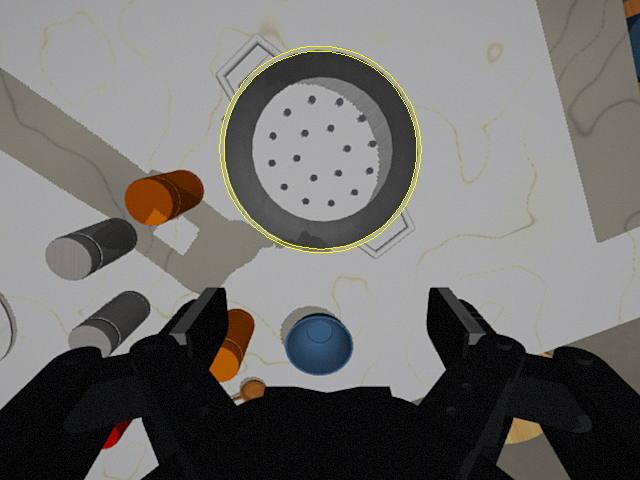

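```bash
python3 - <<'E'
import cv2
i=cv2.imread("pics/w1.png");j=cv2.imread("pics/w1f.png")
import numpy as np
cv2.imwrite("pics/w1z.png",np.hstack([cv2.resize(k[40:260,215:425],(400,419)) for k in(i,j)]))
E
```

```text
(no output)
```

View pics/w1z.png

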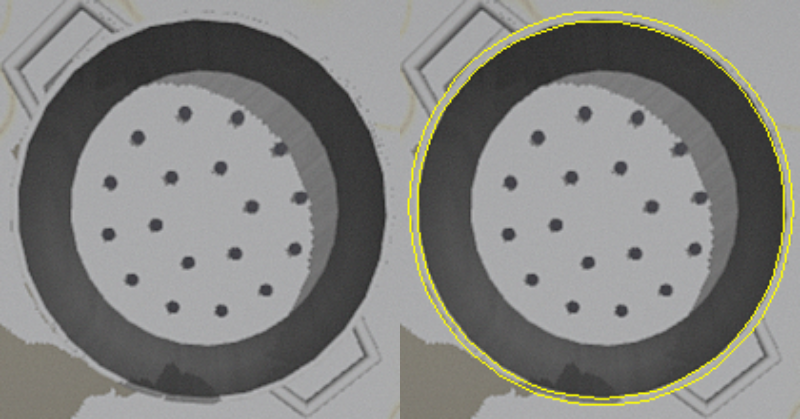

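>>> servo_tool(delta_pos=[[0.02, 0, -0.06], [0.02, 0, -0.06], [0.02, 0, -0.06], [0.02, 0, -0.06], [0.02, 0, -0.06]], dr=[[0, 0, 0], [0, 0, 0], [0, 0, 0], [0, 0, 0], [0, 0, 0]], grip=[1, 1, 1, 1, 1])

```text
t: 3.05
tool_pos: [0.4789, 0.0307, 0.3634]
tool_rot: [-1.548, 0.321, -0.327]
contact_force: [-0.0, -0.6, 1.0]
opening: 0.0855
```

>>> servo_tool(delta_pos=[[0.02, 0.01, -0.06], [0.02, 0.02, -0.06], [0.02, 0.03, -0.06], [0.02, 0.03, -0.05], [0.02, 0.02, -0.02]], dr=[[0, 0, 0], [0, 0, 0], [0, 0, 0], [0, 0, 0], [0, 0, 0]], grip=[1, 1, 1, 1, 1])

```text
t: 3.68
tool_pos: [0.4721, -0.2298, 0.2608]
tool_rot: [-1.549, 0.306, -0.331]
contact_force: [0.2, -0.1, -0.0]
opening: 0.0853
```

```bash
cat >> h.py <<'E'
def go(x,y,z,o=None):
    o=o or ctrl.get_obs();T=R.from_rotvec(o["tool_rot"]).as_matrix()
    d=(np.array([x,y,z])-o["tool_pos"])@T
    lv=np.degrees(R.from_matrix(T).as_rotvec())
    t=T[:,1];ax=np.degrees(np.cross(t,[0,0,-1]))@T
    print("t",round(o["t"],2),"tcp",o["tool_pos"].round(4),"delta tool",d.round(4),"level dr",ax.round(2),"zdir yaw",np.degrees(np.arctan2(T[1,2],T[0,2])).round(1),"q",o["q"].round(2),"F",o["contact_force"].round(2),"op",round(float(o["opening"]),4))
E
python3 - <<'E'
from h import *
go(.454,-.330,.15)
p=ctrl.camera_params("wrist");im=ctrl.get_image("wrist")[:,:,::-1].copy()
for r,z in((.103,.014),(.013,.064)):cv2.polylines(im,[np.round(P("wrist",body((.454,-.330),[(r,z)]),p)).astype(int)],True,(0,255,255),1)
cv2.imwrite("pics/w2.png",im)
E
```

```text
t 3.67 tcp [ 0.4721 -0.2298  0.2608] delta tool [ 0.0213  0.111  -0.0993] level dr [-0.06 -0.    0.92] zdir yaw 66.7 q [-0.6  -0.22  1.81  0.    1.54 -1.76] F [ 0.18 -0.1  -0.01] op 0.0853
```

View pics/w2.png

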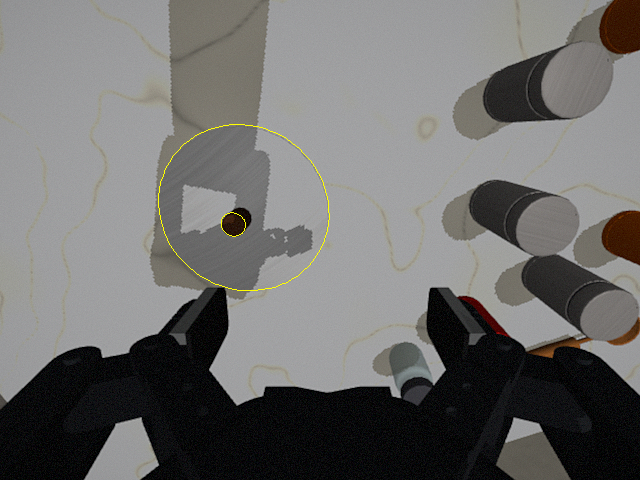

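>>> servo_tool(delta_pos=[[0.01, 0.02, -0.05], [0.011, 0.035, -0.045], [0.002, 0.03, -0.004], [0, 0.01, 0], [0, 0, 0]], dr=[[0, 0, 0.5], [0, 0, 0.3], [0, 0, 0], [0, 0, 0], [0, 0, 0]], grip=[1, 1, 1, 1, 1])

```text
t: 4.35
tool_pos: [0.4574, -0.3288, 0.1626]
tool_rot: [-1.547, 0.311, -0.314]
contact_force: [-0.3, 0.8, 0.5]
opening: 0.0853
```

```bash
python3 - <<'E'
from h import *
go(.454,-.330,.048)
p=ctrl.camera_params("wrist");im=ctrl.get_image("wrist")[:,:,::-1].copy()
for r,z in((.103,.014),(.013,.064)):cv2.polylines(im,[np.round(P("wrist",body((.454,-.330),[(r,z)]),p)).astype(int)],True,(0,255,255),1)
cv2.imwrite("pics/w3.png",im)
E
```

```text
t 4.35 tcp [ 0.4574 -0.3288  0.1626] delta tool [-0.0028  0.1145 -0.0025] level dr [-0.08 -0.    0.09] zdir yaw 67.2 q [-0.76 -0.05  1.82  0.    1.37 -1.93] F [-0.29  0.83  0.46] op 0.0853
```

View pics/w3.png

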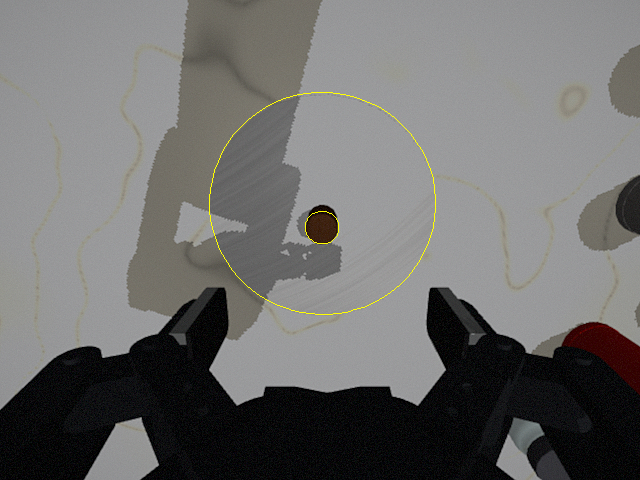

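>>> servo_tool(delta_pos=[[-0.003, 0.04, -0.003], [0, 0.04, 0], [0, 0.025, 0], [0, 0.01, 0], [0, 0, 0]], dr=[[0, 0, 0], [0, 0, 0], [0, 0, 0], [0, 0, 0], [0, 0, 0]], grip=[1, 1, 1, 1, 1])

```text
t: 5.03
tool_pos: [0.4618, -0.3322, 0.0568]
tool_rot: [-1.558, 0.293, -0.323]
contact_force: [0.0, -1.4, -0.3]
opening: 0.0852
```

```bash
python3 - <<'E'
from h import *
go(.454,-.330,.048)
E
```

```text
t 5.03 tcp [ 0.4618 -0.3322  0.0568] delta tool [-0.0082  0.0087 -0.0009] level dr [0.31 0.   1.17] zdir yaw 67.5 q [-0.76  0.07  1.89  0.    1.16 -1.94] F [ 0.04 -1.39 -0.28] op 0.0852
```

>>> servo_tool(delta_pos=[[-0.006, 0.006, -0.001], [-0.003, 0.003, 0], [0, 0, 0]], dr=[[0.3, 0, 1.1], [0, 0, 0.2], [0, 0, 0]], grip=[1, 1, 1])

```text
t: 5.4
tool_pos: [0.4546, -0.3312, 0.0511]
tool_rot: [-1.551, 0.306, -0.308]
contact_force: [0.3, -0.7, 0.0]
opening: 0.0853
```

```bash
python3 - <<'E'
from h import *
go(.454,-.330,.048)
E
```

```text
t 5.4 tcp [ 0.4546 -0.3312  0.0511] delta tool [-0.001   0.0031  0.0008] level dr [ 0.12 -0.    0.11] zdir yaw 67.6 q [-0.76  0.07  1.89 -0.    1.17 -1.94] F [ 0.33 -0.65  0.05] op 0.0853
```

>>> servo_tool(delta_pos=[[-0.001, 0.003, 0.001], [0, 0, 0], [0, 0, 0], [0, 0, 0], [0, 0, 0]], dr=[[0.1, 0, 0.1], [0, 0, 0], [0, 0, 0], [0, 0, 0], [0, 0, 0]], grip=[0.6, 0, 0, 0, 0], grip_force=50)

```text
t: 6.02
tool_pos: [0.4544, -0.3304, 0.0489]
tool_rot: [-1.55, 0.306, -0.308]
contact_force: [0.3, 0.3, -1.0]
opening: 0.0228
```

```bash
python3 - <<'E'
from h import *
go(.454,-.330,.048)
E
```

```text
t 6.03 tcp [ 0.4544 -0.3304  0.0489] delta tool [-0.0005  0.0009  0.0002] level dr [0.05 0.   0.08] zdir yaw 67.6 q [-0.76  0.08  1.9  -0.    1.17 -1.94] F [ 0.28  0.3  -1.  ] op 0.0228
```

>>> servo_tool(delta_pos=[[0, 0, 0], [0, -0.01, 0], [0, -0.02, 0], [0, 0, 0]], dr=[[0, 0, 0], [0, 0, 0], [0, 0, 0], [0, 0, 0]], grip=[0, 0, 0, 0])

```text
t: 6.52
tool_pos: [0.4538, -0.3296, 0.0798]
tool_rot: [-1.549, 0.307, -0.307]
contact_force: [1.1, 0.0, -2.8]
opening: 0.0228
```

```bash
python3 - <<'E'
from h import *
go(.454,-.330,.3)
im=ctrl.get_image("side")[:,:,::-1];cv2.imwrite("pics/s4.png",im[250:470,100:400])
im=ctrl.get_image("wrist")[:,:,::-1];cv2.imwrite("pics/w4.png",im)
E
```

```text
t 6.53 tcp [ 0.4538 -0.3296  0.0798] delta tool [ 2.000e-04 -2.202e-01 -2.000e-04] level dr [-0.01 -0.   -0.02] zdir yaw 67.6 q [-0.76  0.03  1.88  0.    1.23 -1.94] F [ 1.06  0.03 -2.83] op 0.0228
```

View pics/s4.png

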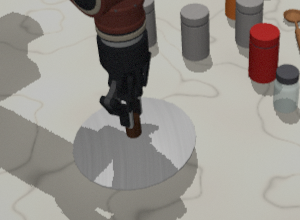

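View pics/w4.png

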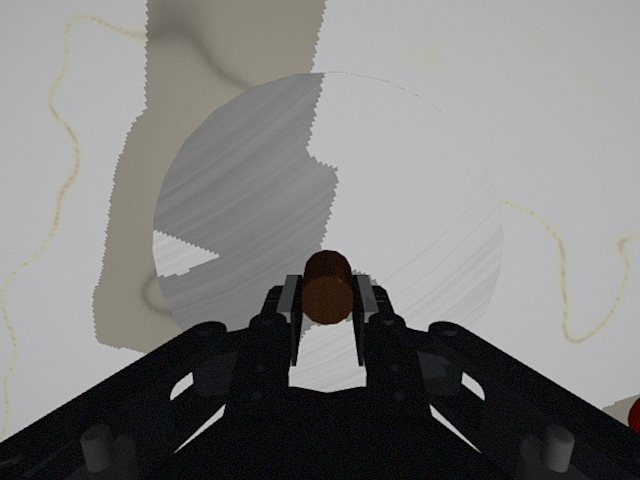

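>>> servo_tool(delta_pos=[[0, -0.04, 0], [0, -0.06, 0], [-0.005, -0.055, 0.015], [-0.015, -0.04, 0.04], [-0.02, -0.02, 0.055]], dr=[[0, 0, 0], [0, 0, 0], [0, 0, 0], [0, 0, 0], [0, 0, 0]], grip=[0, 0, 0, 0, 0], grip_force=70)

```text
t: 7.25
tool_pos: [0.456, -0.2103, 0.2933]
tool_rot: [-1.538, 0.323, -0.3]
contact_force: [1.4, -0.3, -2.2]
opening: 0.0223
```

```bash
python3 - <<'E'
from h import *
go(.468,.357,.3)
E
```

```text
t 7.25 tcp [ 0.456  -0.2103  0.2933] delta tool [-2.088e-01  3.000e-04  5.276e-01] level dr [-0.4  -0.   -0.91] zdir yaw 67.2 q [-0.58 -0.27  1.79  0.    1.63 -1.76] F [ 1.35 -0.26 -2.24] op 0.0223
```

>>> servo_tool(delta_pos=[[-0.022, -0.002, 0.056], [-0.022, -0.002, 0.056], [-0.022, 0, 0.056], [-0.022, 0, 0.056], [-0.022, 0, 0.056]], dr=[[-0.3, 0, -0.6], [0, 0, 0], [0, 0, 0], [0, 0, 0], [0, 0, 0]], grip=[0, 0, 0, 0, 0])

```text
t: 7.88
tool_pos: [0.4622, 0.0989, 0.2995]
tool_rot: [-1.545, 0.315, -0.315]
contact_force: [0.9, -0.5, -3.5]
opening: 0.022
```

```bash
python3 - <<'E'
from h import *
go(.468,.357,.3)
E
```

```text
t 7.88 tcp [0.4622 0.0989 0.2995] delta tool [-9.550e-02  1.000e-04  2.398e-01] level dr [-0.13 -0.   -0.03] zdir yaw 67.0 q [ 0.05 -0.36  1.85  0.    1.64 -1.12] F [ 0.92 -0.51 -3.51] op 0.022
```

>>> servo_tool(delta_pos=[[-0.022, 0, 0.056], [-0.022, 0, 0.056], [-0.022, 0, 0.056], [-0.013, 0, 0.032], [0, 0, 0]], dr=[[0, 0, 0], [0, 0, 0], [0, 0, 0], [0, 0, 0], [0, 0, 0]], grip=[0, 0, 0, 0, 0])

```text
t: 8.5
tool_pos: [0.4637, 0.3243, 0.2955]
tool_rot: [-1.55, 0.313, -0.306]
contact_force: [0.4, -0.1, -2.2]
opening: 0.0218
```

```bash
python3 - <<'E'
from h import *
go(.468,.357,.3)
E
```

```text
t 8.5 tcp [0.4637 0.3243 0.2955] delta tool [-0.0086 -0.0046  0.0318] level dr [ 0.11 -0.   -0.24] zdir yaw 67.4 q [ 0.48 -0.12  1.66  0.    1.6  -0.7 ] F [ 0.42 -0.12 -2.19] op 0.0218
```

>>> servo_tool(delta_pos=[[-0.008, 0.01, 0.03], [-0.001, 0.01, 0.003], [0, 0.008, 0], [0, 0, 0]], dr=[[0.1, 0, -0.2], [0, 0, 0], [0, 0, 0], [0, 0, 0]], grip=[0, 0, 0, 0])

```text
t: 9.0
tool_pos: [0.4678, 0.3553, 0.2643]
tool_rot: [-1.553, 0.314, -0.31]
contact_force: [-0.2, -0.2, -3.2]
opening: 0.0217
```

```bash
python3 - <<'E'
from h import *
go(.468,.357,.255)
z=ctrl.get_obs()["tool_pos"][2]-.0489; xy=ctrl.get_obs()["tool_pos"][:2]
for n in("scene","side"):
    im=ctrl.get_image(n)[:,:,::-1].copy();im0=im.copy()
    for r,h in((.103,z+.01),(.103,z+.014)):cv2.polylines(im,[np.round(P(n,body(xy,[(r,h)]))).astype(int)],True,(0,255,255),1)
    c=P(n,[[.468,.357,.2]])[0].astype(int)
    s=[cv2.resize(k[max(0,c[1]-75):c[1]+75,c[0]-80:c[0]+80],(400,375)) for k in(im0,im)]
    cv2.imwrite(f"pics/{n}5.png",np.hstack(s))
E
```

```text
t 9.0 tcp [0.4678 0.3553 0.2643] delta tool [-0.0005  0.0093  0.0017] level dr [ 0.3   0.   -0.08] zdir yaw 67.2 q [ 0.52 -0.05  1.65 -0.    1.55 -0.65] F [-0.16 -0.22 -3.23] op 0.0217
```

View pics/scene5.png

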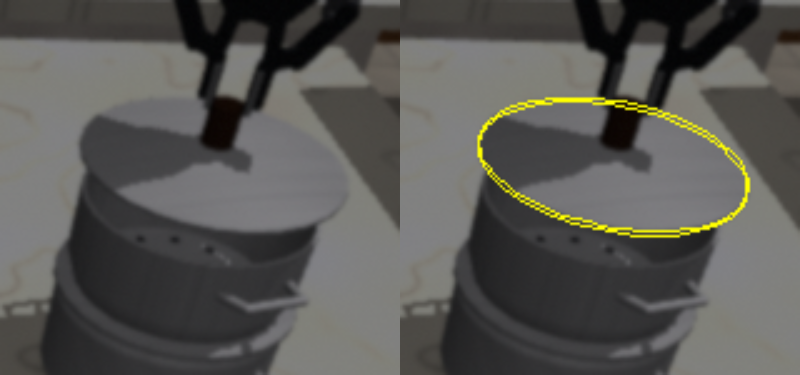

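View pics/side5.png

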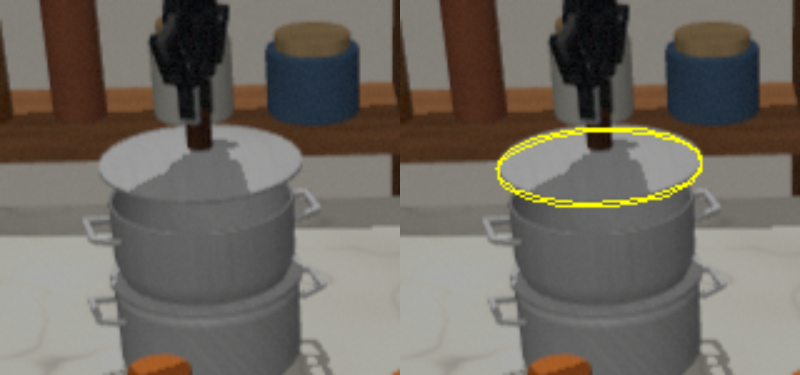

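>>> servo_tool(delta_pos=[[0, 0.01, 0.001], [0, 0.009, 0], [0, 0.006, 0], [0, 0, 0]], dr=[[0.3, 0, 0], [0, 0, 0], [0, 0, 0], [0, 0, 0]], grip=[0, 0, 0, 0], grip_force=50)

```text
t: 9.6
tool_pos: [0.4691, 0.356, 0.2397]
tool_rot: [-1.545, 0.311, -0.313]
contact_force: [0.8, -0.5, -3.1]
opening: 0.0219
```

```bash
python3 - <<'E'
from h import *
go(.468,.357,.2295)
E
```

```text
t 9.6 tcp [0.4691 0.356  0.2397] delta tool [-0.0015  0.0102  0.0005] level dr [-0.18  0.    0.04] zdir yaw 67.2 q [ 0.52 -0.04  1.68  0.    1.5  -0.65] F [ 0.82 -0.53 -3.08] op 0.0219
```

>>> servo_tool(delta_pos=[[-0.001, 0.004, 0], [0, 0.004, 0], [0, 0.003, 0], [0, 0, 0]], dr=[[-0.1, 0, 0], [0, 0, 0], [0, 0, 0], [0, 0, 0]], grip=[0, 0, 0, 0])

```text
t: 10.1
tool_pos: [0.4686, 0.3569, 0.2293]
tool_rot: [-1.546, 0.31, -0.314]
contact_force: [-0.0, 0.2, -2.3]
opening: 0.022
```

```bash
python3 - <<'E'
from h import *
go(.468,.357,.2295)
E
```

```text
t 10.1 tcp [0.4686 0.3569 0.2293] delta tool [-0.0006 -0.0002 -0.0002] level dr [-0.16 -0.    0.1 ] zdir yaw 67.2 q [ 0.52 -0.04  1.69  0.    1.48 -0.65] F [-0.01  0.18 -2.35] op 0.022
```

>>> servo_tool(delta_pos=[[0, 0.002, 0], [0, 0.002, 0], [0, 0, 0]], dr=[[-0.1, 0, 0], [0, 0, 0], [0, 0, 0]], grip=[0, 0, 0])

```text
t: 10.48
tool_pos: [0.4689, 0.3571, 0.2294]
tool_rot: [-1.547, 0.309, -0.315]
contact_force: [0.1, 0.8, -3.1]
opening: 0.0217
```

```bash
python3 - <<'E'
from h import *
go(.468,.357,.2295)
E
```

```text
t 10.47 tcp [0.4689 0.3571 0.2294] delta tool [-0.0008 -0.0001 -0.0004] level dr [-0.13 -0.    0.19] zdir yaw 67.2 q [ 0.53 -0.04  1.69 -0.    1.48 -0.65] F [ 0.1   0.81 -3.06] op 0.0217
```

>>> servo_tool(delta_pos=[[0, 0.005, 0], [0, 0.003, 0]], dr=[[-0.1, 0, 0.1], [0, 0, 0]], grip=[0, 0])

```text
t: 10.72
tool_pos: [0.4695, 0.3575, 0.2291]
tool_rot: [-1.546, 0.308, -0.315]
contact_force: [-3.4, -2.5, 7.7]
opening: 0.0216
```

>>> servo_tool(delta_pos=[[0, 0, 0], [0, 0, 0], [0, 0, 0], [0, 0, 0]], dr=[[0, 0, 0], [0, 0, 0], [0, 0, 0], [0, 0, 0]], grip=[0, 0.6, 0.6, 0.6])

```text
t: 11.22
tool_pos: [0.4701, 0.3578, 0.2287]
tool_rot: [-1.545, 0.307, -0.316]
contact_force: [0.8, -0.0, 1.0]
opening: 0.0516
```

```bash
python3 - <<'E'
from h import *
go(.468,.357,.33)
for n in("scene","side"):
    im=ctrl.get_image(n)[:,:,::-1].copy();im0=im.copy()
    for r,h in((.103,.190),(.103,.194)):cv2.polylines(im,[np.round(P(n,body((.468,.357),[(r,h)]))).astype(int)],True,(0,255,255),1)
    c=P(n,[[.468,.357,.2]])[0].astype(int)
    s=[cv2.resize(k[max(0,c[1]-75):c[1]+75,c[0]-80:c[0]+80],(400,375)) for k in(im0,im)]
    cv2.imwrite(f"pics/{n}6.png",np.hstack(s))
E
```

```text
t 11.22 tcp [0.4701 0.3578 0.2287] delta tool [-0.0011 -0.1013 -0.0011] level dr [-0.26 -0.    0.27] zdir yaw 67.2 q [ 0.53 -0.04  1.69 -0.    1.48 -0.65] F [ 0.8  -0.05  1.04] op 0.0516
```

View pics/scene6.png

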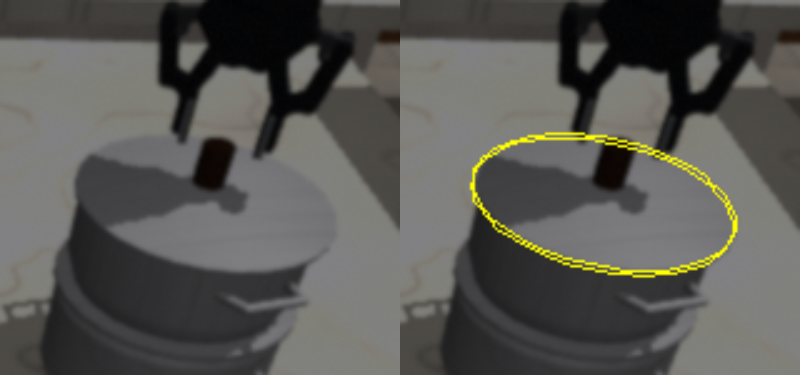

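View pics/side6.png

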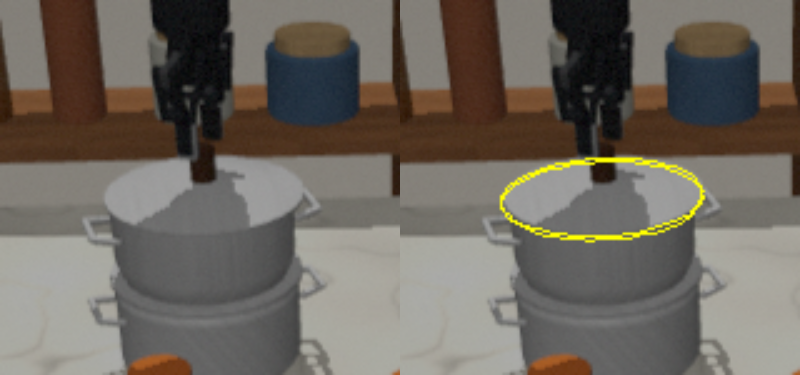

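>>> servo_tool(delta_pos=[[0, -0.03, 0], [0, -0.05, 0], [0, -0.06, 0], [0, 0, 0]], dr=[[0, 0, 0], [0, 0, 0], [0, 0, 0], [0, 0, 0]], grip=[0.7, 1, 1, 1])

```text
t: 11.82
tool_pos: [0.4689, 0.3572, 0.3712]
tool_rot: [-1.546, 0.309, -0.315]
contact_force: [-0.6, 0.4, 0.4]
opening: 0.0855
```

```bash
python3 - <<'E'
from h import *
go(.468,.357,.33)
L=[]
for n in("scene","side"):
    im=ctrl.get_image(n)[:,:,::-1].copy();im0=im.copy()
    m=ctrl.masks_of(n,"lid")[0]; print(n,m["score"],m["extent"])
    xy=np.argwhere(m["pixels"])[:,::-1]; print("mask ext",xy.min(0),xy.max(0), "model",ext(n,body((.468,.357),[(.103,.19),(.103,.194),(.013,.244)])).round(1))
    L.append((n,m["pixels"],ctrl.camera_params(n)))
    for r,h in((.103,.190),(.103,.194)):cv2.polylines(im,[np.round(P(n,body((.468,.357),[(r,h)]))).astype(int)],True,(0,255,255),1)
    c=P(n,[[.468,.357,.2]])[0].astype(int)
    s=[cv2.resize(k[max(0,c[1]-75):c[1]+75,c[0]-80:c[0]+80],(400,375),interpolation=cv2.INTER_CUBIC) for k in(im0,im)]
    cv2.imwrite(f"pics/{n}7.png",np.hstack(s))
for dz in(-.004,0,.004,.008): print(dz,fit(L,[(.103,.19+dz),(.103,.194+dz),(.013,.244+dz)],[.468,.357]))
im=ctrl.get_image("wrist")[:,:,::-1].copy();p=ctrl.camera_params("wrist")
cv2.imwrite("pics/w7.png",im)
E
```

```text
t 11.82 tcp [0.4689 0.3572 0.3712] delta tool [-0.0008  0.0412 -0.0007] level dr [-0.14 -0.    0.18] zdir yaw 67.2 q [ 0.53 -0.08  1.5  -0.    1.72 -0.65] F [-0.58  0.42  0.44] op 0.0855
scene 0.9 [439.5, 148.7, 545.4, 200.2]
mask ext [440 146] [543 201] model [438.4 145.2 543.8 201.6]
side 0.56 [212.7, 124.2, 291.7, 163.9]
mask ext [212 128] [292 165] model [211.  128.1 291.6 166.5]
-0.004 (array([0.46461601, 0.36250373]), np.float64(0.0789978698262491))
0 (array([0.46999255, 0.35897168]), np.float64(0.056037211494110055))
0.004 (array([0.47263364, 0.35370371]), np.float64(0.07604619586735709))
0.008 (array([0.47547152, 0.34747868]), np.float64(0.12567135693384476))
```

View pics/scene7.png

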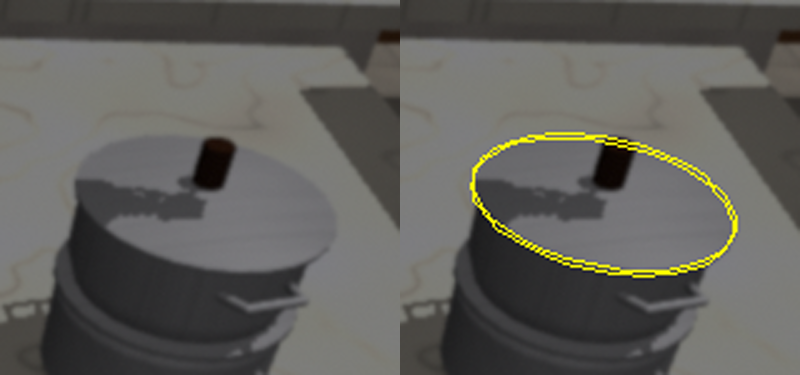

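View pics/side7.png

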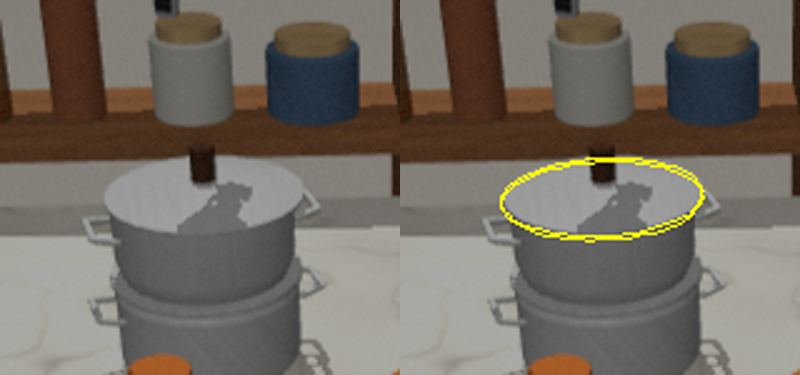

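View pics/w7.png

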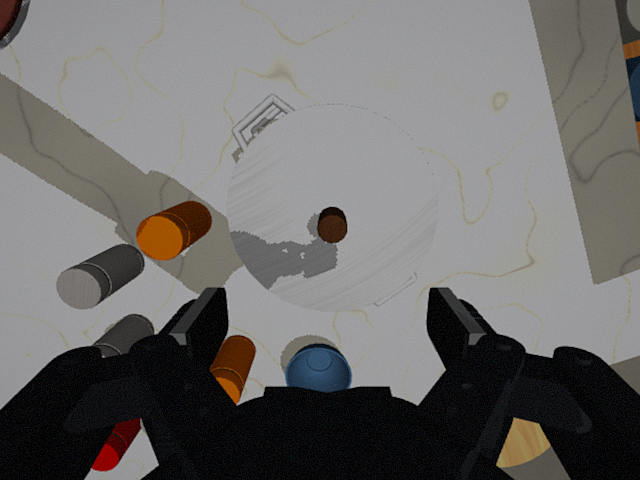

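```bash
python3 - <<'E'
from h import *
im=cv2.imread("pics/w7.png");p=ctrl.camera_params("wrist");j=im.copy()
for r,z in((.103,.194),(.013,.244)):cv2.polylines(j,[np.round(P("wrist",body((.469,.358),[(r,z)]),p)).astype(int)],True,(0,255,255),1)
cv2.imwrite("pics/w7z.png",np.hstack([cv2.resize(k[95:320,220:445],(400,400)) for k in(im,j)]))
go(.5648,-.045,.2)
E
```

```text
t 12.07 tcp [0.4666 0.3559 0.3613] delta tool [ 0.2469  0.163  -0.3299] level dr [ 0.57  0.   -0.36] zdir yaw 67.2 q [ 0.53 -0.07  1.51 -0.    1.72 -0.65] F [-0.6   0.66  0.03] op 0.0854
```

View pics/w7z.png

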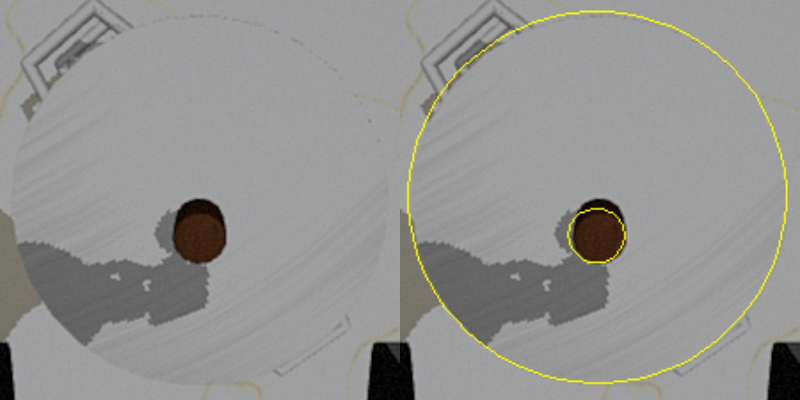

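>>> servo_tool(delta_pos=[[0.02, 0, -0.056], [0.02, 0, -0.056], [0.02, 0, -0.056], [0.02, 0.03, -0.056], [0.02, 0.04, -0.056]], dr=[[0.5, 0, -0.3], [0, 0, 0], [0, 0, 0], [0, 0, 0], [0, 0, 0]], grip=[1, 1, 1, 1, 1])

```text
t: 12.7
tool_pos: [0.449, 0.0679, 0.2923]
tool_rot: [-1.556, 0.313, -0.3]
contact_force: [0.8, -0.7, -1.3]
opening: 0.0853
```

>>> servo_tool(delta_pos=[[0.01, 0.03, -0.03], [0, 0.01, 0], [0, 0, 0]], dr=[[0, 0, 0], [0, 0, 0], [0, 0, 0]], grip=[1, 1, 1])

```text
t: 13.08
tool_pos: [0.4426, 0.0332, 0.2441]
tool_rot: [-1.556, 0.327, -0.295]
contact_force: [1.1, -0.5, -0.2]
opening: 0.0856
```

```bash
cat > look.py <<'E'
from h import *
import sys
G=dict(g1=(.4508,.0060),g2=(.5655,-.0452),g3=(.6835,-.008))
def look(n,fn,z):
    go(*G[n],z)
    im=ctrl.get_image("wrist")[:,:,::-1].copy();p=ctrl.camera_params("wrist")
    for k in G:
        for h in(0,.11):
            cv2.polylines(im,[np.round(P("wrist",body(G[k],[(.03,h)]),p)).astype(int)],True,(0,255,255),1)
    cv2.imwrite(fn,im)
look(sys.argv[1],sys.argv[2],float(sys.argv[3]))
E
python3 look.py g1 pics/w8.png .16
```

```text
t 13.07 tcp [0.4426 0.0332 0.2441] delta tool [ 0.0195  0.084  -0.021 ] level dr [ 0.66 -0.   -1.04] zdir yaw 67.3 q [-0.09 -0.4   1.97 -0.01  1.59 -1.26] F [ 1.14 -0.5  -0.18] op 0.0856
```

View pics/w8.png

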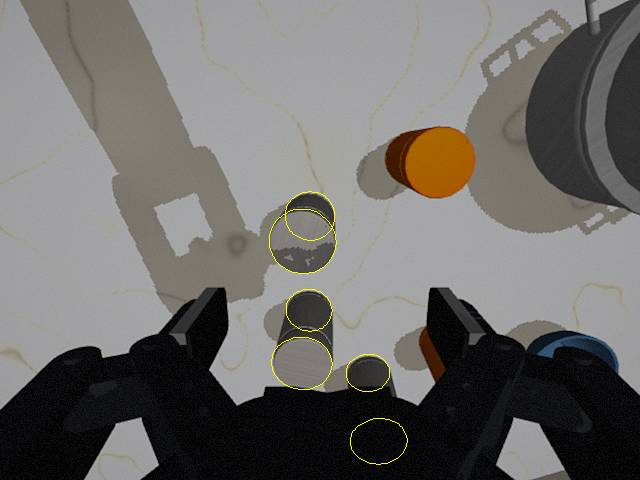

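>>> servo_tool(delta_pos=[[0.012, 0.01, -0.014], [0.008, 0.03, -0.007], [0, 0.01, 0], [0, 0, 0]], dr=[[0.6, 0, -0.9], [0, 0, 0], [0, 0, 0], [0, 0, 0]], grip=[1, 1, 1, 1])

```text
t: 13.62
tool_pos: [0.4569, 0.0097, 0.1993]
tool_rot: [-1.548, 0.298, -0.31]
contact_force: [0.6, -0.4, -0.3]
opening: 0.0851
```

```bash
python3 look.py g1 pics/w9.png .072
```

```text
t 13.62 tcp [0.4569 0.0097 0.1993] delta tool [-0.0051  0.1272 -0.0061] level dr [-0.15  0.    0.39] zdir yaw 67.8 q [-0.14 -0.36  2.02  0.    1.47 -1.33] F [ 0.64 -0.35 -0.34] op 0.0851
```

View pics/w9.png

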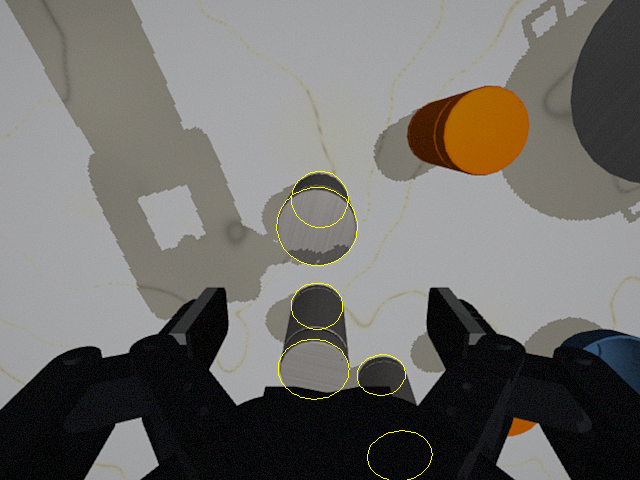

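>>> servo_tool(delta_pos=[[-0.005, 0.015, -0.006], [0, 0.03, 0], [0, 0.035, 0], [0, 0.03, 0], [0, 0, 0]], dr=[[0, 0, 0.4], [0, 0, 0], [0, 0, 0], [0, 0, 0], [0, 0, 0]], grip=[1, 1, 1, 1, 1])

```text
t: 14.3
tool_pos: [0.4512, 0.0066, 0.0891]
tool_rot: [-1.546, 0.297, -0.307]
contact_force: [-0.4, 0.3, 0.3]
opening: 0.0853
```

```bash
python3 look.py g1 pics/w10.png .072
```

```text
t 14.3 tcp [0.4512 0.0066 0.0891] delta tool [-0.0002  0.0171 -0.0008] level dr [-0.25 -0.    0.34] zdir yaw 67.9 q [-0.15 -0.26  2.14  0.    1.26 -1.34] F [-0.43  0.3   0.34] op 0.0853
```

>>> servo_tool(delta_pos=[[0, 0.015, -0.001], [0, 0.004, 0], [0, 0, 0], [0, 0, 0], [0, 0, 0]], dr=[[-0.2, 0, 0.3], [0, 0, 0], [0, 0, 0], [0, 0, 0], [0, 0, 0]], grip=[1, 1, 0.6, 0.6, 0.6], grip_force=25)

```text
t: 14.98
tool_pos: [0.4553, 0.0049, 0.075]
tool_rot: [-1.549, 0.293, -0.311]
contact_force: [0.8, -0.4, -2.1]
opening: 0.059
```

>>> servo_tool(delta_pos=[[0, 0, 0], [0, 0, 0], [0, 0, 0]], dr=[[0, 0, 0], [0, 0, 0], [0, 0, 0]], grip=[0.5, 0.5, 0.5])

```text
t: 15.35
tool_pos: [0.4551, 0.005, 0.0748]
tool_rot: [-1.549, 0.293, -0.311]
contact_force: [0.1, -0.8, -0.8]
opening: 0.0595
```

```bash
python3 look.py g1 pics/w10.png .072
```

```text
t 15.35 tcp [0.4551 0.005  0.0748] delta tool [-0.0044  0.0028 -0.0007] level dr [-0.17 -0.    0.6 ] zdir yaw 67.9 q [-0.15 -0.23  2.14  0.    1.23 -1.34] F [ 0.05 -0.78 -0.77] op 0.0595
```

>>> servo_tool(delta_pos=[[0, -0.01, 0], [0, -0.012, 0], [0, 0, 0], [0, 0, 0], [0, 0, 0]], dr=[[0, 0, 0], [0, 0, 0], [0, 0, 0], [0, 0, 0], [0, 0, 0]], grip=[0.5, 0.5, 0.5, 0.5, 0.5], grip_force=40)

```text
t: 16.02
tool_pos: [0.455, 0.0051, 0.0989]
tool_rot: [-1.549, 0.293, -0.311]
contact_force: [-0.2, 0.7, -1.7]
opening: 0.0589
```

```bash
cat > weigh.py <<'E'
from h import *
F=[];Q=[]
for i in range(8):
    o=ctrl.get_obs();F.append(o["contact_force"]);Q.append(o["effort"])
    im=ctrl.get_image("scene")
F=np.array(F);print("F",F.mean(0).round(2),"sd",F.std(0).round(2),"eff",np.mean(Q,0).round(2))
cv2.imwrite("pics/weigh.png",cv2.resize(im[150:360,150:480,::-1],None,fx=2,fy=2));go(0,0,0)
E
python3 weigh.py
```

```text
F [-0.15  0.06 -1.55] sd [0.3  0.54 0.28] eff [  0.   -23.79 -35.66   0.    -0.04  -0.  ]
t 16.43 tcp [0.455  0.0051 0.0988] delta tool [-0.4209  0.0936 -0.1759] level dr [-0.18 -0.    0.63] zdir yaw 67.9 q [-0.15 -0.27  2.12  0.    1.28 -1.34] F [-0.61  0.27 -1.19] op 0.0588
```

View pics/weigh.png

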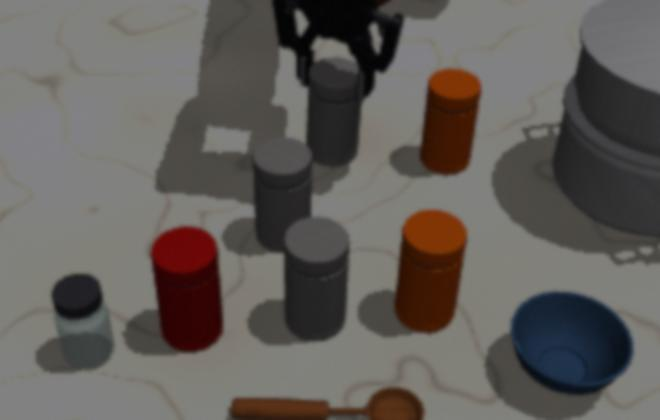

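>>> servo_tool(delta_pos=[[0, 0.01, 0], [0, 0.009, 0], [0, 0.004, 0], [0, 0, 0]], dr=[[0, 0, 0], [0, 0, 0], [0, 0, 0], [0, 0, 0]], grip=[0.5, 0.5, 0.5, 0.5])

```text
t: 16.92
tool_pos: [0.4559, 0.0048, 0.0749]
tool_rot: [-1.549, 0.292, -0.312]
contact_force: [0.5, -0.7, 1.6]
opening: 0.0588
```

```bash
python3 weigh.py
```

```text
F [ 0.06 -0.27  0.61] sd [0.37 0.29 0.51] eff [ 1.400e-01 -2.321e+01 -3.331e+01  3.000e-02  4.000e-02 -1.000e-02]
t 17.32 tcp [0.4557 0.0049 0.0749] delta tool [-0.4214  0.0693 -0.1758] level dr [-0.17 -0.    0.7 ] zdir yaw 67.9 q [-0.15 -0.23  2.14  0.    1.23 -1.34] F [ 0.78 -0.32  0.78] op 0.0586
```

Standing again. Release, rise, and go on to g2.

>>> servo_tool(delta_pos=[[0, 0, 0], [0, 0, 0], [0, 0, 0], [0, -0.04, 0], [0, -0.06, 0]], dr=[[0, 0, 0], [0, 0, 0], [0, 0, 0], [0, 0, 0.3], [0, 0, 0.3]], grip=[1, 1, 1, 1, 1])

```text
t: 17.95
tool_pos: [0.45, 0.0057, 0.1703]
tool_rot: [-1.547, 0.312, -0.292]
contact_force: [1.1, -0.2, -0.0]
opening: 0.0854
```

```bash
python3 look.py g2 pics/w11.png .20
```

```text
t 17.95 tcp [0.45   0.0057 0.1703] delta tool [ 0.1257 -0.0313 -0.0038] level dr [ 0.01  0.   -0.74] zdir yaw 68.0 q [-0.15 -0.34  2.05  0.    1.44 -1.34] F [ 1.12 -0.22 -0.03] op 0.0854
```

View pics/w11.png

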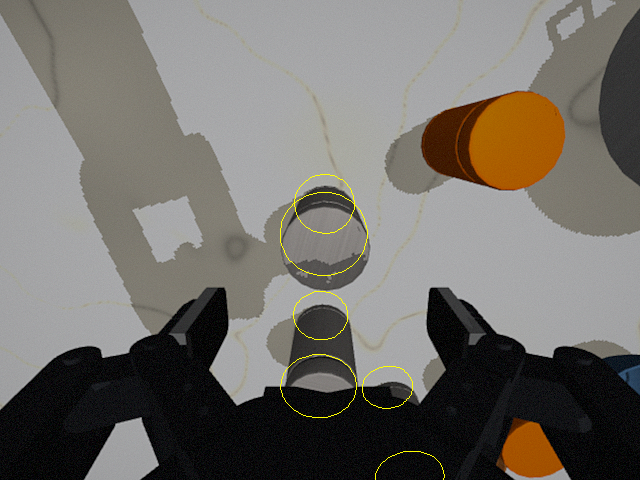

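>>> servo_tool(delta_pos=[[0.01, -0.03, 0], [0.055, -0.01, -0.002], [0.05, 0, -0.002], [0.012, 0, 0], [0, 0, 0]], dr=[[0, 0, -0.7], [0, 0, 0], [0, 0, 0], [0, 0, 0], [0, 0, 0]], grip=[1, 1, 1, 1, 1])

```text
t: 18.62
tool_pos: [0.576, -0.0476, 0.2286]
tool_rot: [-1.549, 0.281, -0.32]
contact_force: [-0.1, 0.7, -0.1]
opening: 0.0854
```

```bash
python3 look.py g2 pics/w12.png .074
```

```text
t 18.62 tcp [ 0.576  -0.0476  0.2286] delta tool [-0.0143  0.1543 -0.0026] level dr [-0.33  0.    1.38] zdir yaw 68.0 q [-0.21 -0.08  1.73  0.    1.46 -1.4 ] F [-0.12  0.69 -0.1 ] op 0.0854
```

View pics/w12.png

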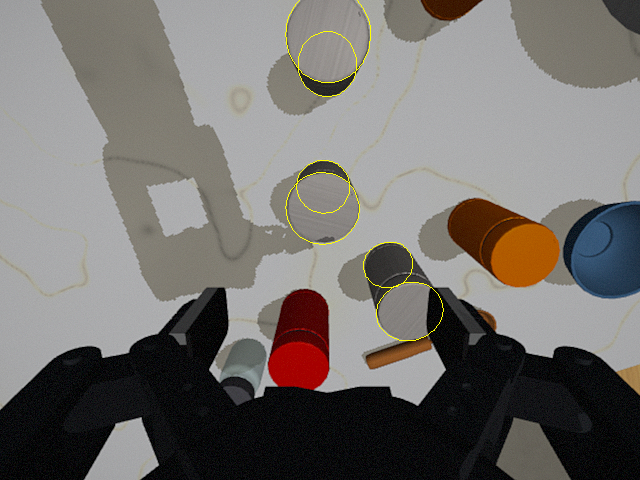

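>>> servo_tool(delta_pos=[[-0.012, 0.02, -0.003], [-0.003, 0.03, 0], [0, 0.03, 0], [0, 0, 0]], dr=[[-0.3, 0, 1.2], [0, 0, 0], [0, 0, 0], [0, 0, 0]], grip=[1, 1, 1, 1])

```text
t: 19.18
tool_pos: [0.5533, -0.0416, 0.1414]
tool_rot: [-1.55, 0.304, -0.294]
contact_force: [-0.4, 0.1, 0.2]
opening: 0.0855
```

```bash
python3 look.py g2 pics/w13.png .074
```

```text
t 19.18 tcp [ 0.5533 -0.0416  0.1414] delta tool [0.013  0.0673 0.0013] level dr [ 0.06 -0.   -0.32] zdir yaw 68.2 q [-0.21 -0.05  1.85 -0.    1.34 -1.4 ] F [-0.37  0.08  0.25] op 0.0855
```

>>> servo_tool(delta_pos=[[0.012, 0.01, 0.001], [0.002, 0.025, 0], [0, 0.022, 0], [0, 0.005, 0], [0, 0, 0]], dr=[[0, 0, -0.2], [0, 0, 0], [0, 0, 0], [0, 0, 0], [0, 0, 0]], grip=[1, 1, 1, 1, 1])

```text
t: 19.85
tool_pos: [0.5741, -0.0475, 0.0852]
tool_rot: [-1.551, 0.289, -0.309]
contact_force: [0.1, -0.0, -0.8]
opening: 0.0854
```

```bash
python3 look.py g2 pics/w13.png .074
```

```text
t 19.85 tcp [ 0.5741 -0.0475  0.0852] delta tool [-0.0089  0.0111 -0.0011] level dr [-0.07  0.    0.73] zdir yaw 68.2 q [-0.21  0.05  1.85 -0.    1.22 -1.4 ] F [ 0.06 -0.03 -0.85] op 0.0854
```

>>> servo_tool(delta_pos=[[-0.007, 0.008, -0.001], [0, 0.003, 0], [0, 0, 0], [0, 0, 0], [0, 0, 0]], dr=[[0, 0, 0.6], [0, 0, 0], [0, 0, 0], [0, 0, 0], [0, 0, 0]], grip=[1, 1, 0.6, 0.5, 0.5], grip_force=30)

```text
t: 20.52
tool_pos: [0.5686, -0.0462, 0.0764]
tool_rot: [-1.549, 0.293, -0.304]
contact_force: [0.8, 0.9, -2.4]
opening: 0.0591
```

>>> servo_tool(delta_pos=[[0, 0, 0], [0, 0, 0], [0, -0.01, 0], [0, -0.012, 0], [0, 0, 0]], dr=[[0, 0, 0], [0, 0, 0], [0, 0, 0], [0, 0, 0], [0, 0, 0]], grip=[0.5, 0.5, 0.5, 0.5, 0.5], grip_force=40)

```text
t: 21.15
tool_pos: [0.5683, -0.046, 0.0998]
tool_rot: [-1.549, 0.294, -0.304]
contact_force: [0.4, -0.7, -1.8]
opening: 0.0589
```

```bash
python3 weigh.py
```

```text
F [ 0.52 -0.04 -1.46] sd [0.41 0.47 0.34] eff [ 1.000e-02 -3.650e+01 -3.521e+01  0.000e+00 -0.000e+00  0.000e+00]
t 21.55 tcp [ 0.567  -0.0458  0.0975] delta tool [-0.5437  0.0959 -0.1683] level dr [-0.08 -0.    0.14] zdir yaw 68.2 q [-0.21  0.03  1.85  0.    1.26 -1.4 ] F [ 0.74 -0.59 -1.7 ] op 0.0585
```

View pics/weigh.png

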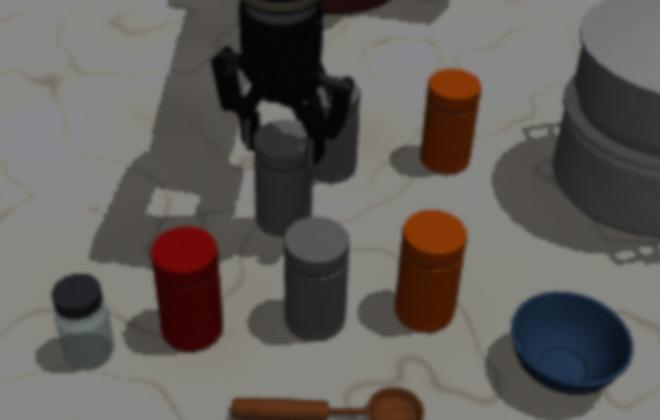

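>>> servo_tool(delta_pos=[[0, 0.01, 0], [0, 0.008, 0], [0, 0.003, 0], [0, 0, 0]], dr=[[0, 0, 0], [0, 0, 0], [0, 0, 0], [0, 0, 0]], grip=[0.5, 0.5, 0.5, 0.5])

```text
t: 22.05
tool_pos: [0.5679, -0.0462, 0.0765]
tool_rot: [-1.55, 0.296, -0.302]
contact_force: [-0.8, 0.3, -1.2]
opening: 0.0586
```

```bash
python3 weigh.py
```

```text
F [-0.08 -0.16 -0.37] sd [0.49 0.41 0.62] eff [ 5.000e-02 -3.587e+01 -3.340e+01 -2.000e-02  4.000e-02 -0.000e+00]
t 22.45 tcp [ 0.5677 -0.0461  0.0764] delta tool [-0.5444  0.0743 -0.1682] level dr [-0.07 -0.    0.2 ] zdir yaw 68.2 q [-0.21  0.06  1.87  0.    1.22 -1.4 ] F [ 1.32 -0.1   0.88] op 0.0589
```

>>> servo_tool(delta_pos=[[0, 0, 0], [0, 0, 0], [0, 0, 0], [0, -0.04, 0], [0, -0.06, 0]], dr=[[0, 0, 0], [0, 0, 0], [0, 0, 0], [0, 0, 0], [0, 0, 0]], grip=[1, 1, 1, 1, 1])

```text
t: 23.08
tool_pos: [0.5629, -0.0452, 0.1713]
tool_rot: [-1.549, 0.307, -0.29]
contact_force: [0.8, 0.0, 0.2]
opening: 0.0855
```

```bash
python3 look.py g3 pics/w14.png .22
```

```text
t 23.07 tcp [ 0.5629 -0.0452  0.1713] delta tool [ 0.0977 -0.0499  0.0793] level dr [ 0.07  0.   -0.61] zdir yaw 68.2 q [-0.21 -0.05  1.8   0.    1.4  -1.4 ] F [0.82 0.05 0.22] op 0.0855
```

View pics/w14.png

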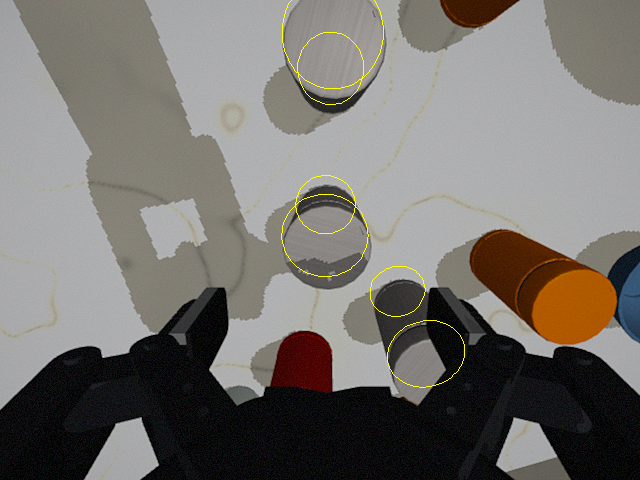

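>>> servo_tool(delta_pos=[[0.01, -0.04, 0.01], [0.04, -0.01, 0.035], [0.035, 0, 0.03], [0.01, 0, 0.004], [0, 0, 0]], dr=[[0, 0, -0.5], [0, 0, 0], [0, 0, 0], [0, 0, 0], [0, 0, 0]], grip=[1, 1, 1, 1, 1])

```text
t: 23.75
tool_pos: [0.6897, -0.0078, 0.2404]
tool_rot: [-1.551, 0.281, -0.317]
contact_force: [-0.3, -0.3, 0.0]
opening: 0.0851
```

>>> servo_tool(delta_pos=[[0, 0, 0], [0, 0, 0]], dr=[[0, 0, 0], [0, 0, 0]], grip=[1, 1])

```text
t: 24.0
tool_pos: [0.6878, -0.0085, 0.2396]
tool_rot: [-1.552, 0.284, -0.317]
contact_force: [0.6, 0.5, 0.4]
opening: 0.0855
```

```bash
python3 look.py g3 pics/w15.png .074
```

```text
t 24.0 tcp [ 0.6878 -0.0085  0.2396] delta tool [-0.0076  0.1655 -0.0015] level dr [-0.12 -0.    1.19] zdir yaw 68.1 q [-0.12  0.18  1.45 -0.    1.49 -1.31] F [0.57 0.46 0.35] op 0.0855
```

View pics/w15.png

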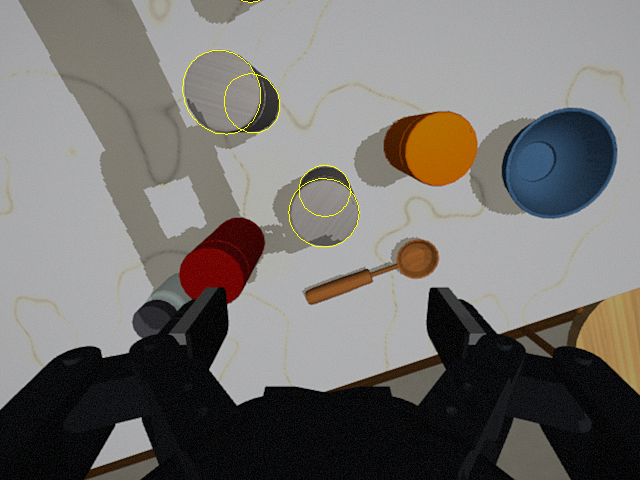

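>>> servo_tool(delta_pos=[[-0.005, 0.03, -0.001], [0, 0.03, 0], [0, 0.02, 0], [0, 0, 0]], dr=[[0, 0, 0.7], [0, 0, 0.3], [0, 0, 0], [0, 0, 0]], grip=[1, 1, 1, 1])

```text
t: 24.55
tool_pos: [0.6802, -0.008, 0.1523]
tool_rot: [-1.548, 0.302, -0.299]
contact_force: [0.7, -0.7, -0.5]
opening: 0.0856
```

```bash
python3 look.py g3 pics/w16.png .074
```

```text
t 24.55 tcp [ 0.6802 -0.008   0.1523] delta tool [0.0033 0.0783 0.0012] level dr [-0.05 -0.   -0.12] zdir yaw 68.0 q [-0.12  0.23  1.54  0.    1.38 -1.31] F [ 0.69 -0.7  -0.51] op 0.0856
```

>>> servo_tool(delta_pos=[[0.002, 0.025, 0.001], [0, 0.025, 0], [0, 0.02, 0], [0, 0.004, 0], [0, 0, 0]], dr=[[0, 0, 0], [0, 0, 0.2], [0, 0, 0.2], [0, 0, 0], [0, 0, 0]], grip=[1, 1, 1, 1, 1])

```text
t: 25.22
tool_pos: [0.6863, -0.0081, 0.0812]
tool_rot: [-1.546, 0.3, -0.301]
contact_force: [-0.0, 0.8, 0.9]
opening: 0.0855
```

```bash
python3 look.py g3 pics/w16.png .074
```

```text
t 25.23 tcp [ 0.6863 -0.0081  0.0812] delta tool [-0.0026  0.0072 -0.0009] level dr [-0.2  -0.   -0.02] zdir yaw 68.0 q [-0.12  0.31  1.57  0.    1.26 -1.31] F [-0.02  0.78  0.89] op 0.0855
```

View pics/w16.png

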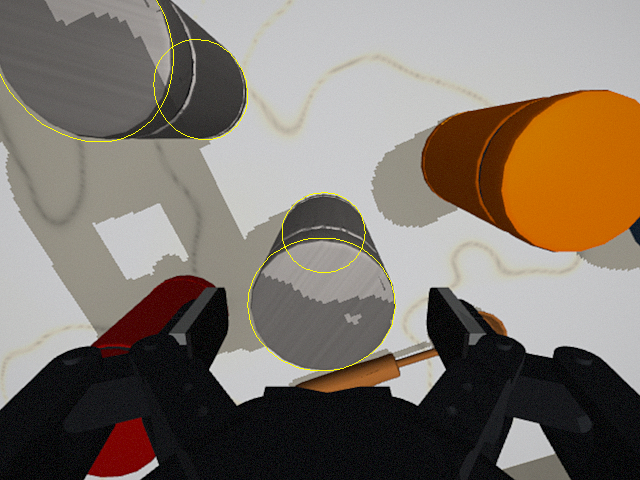

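Aligned between the jaws. Grip and lift a little to weigh.

>>> servo_tool(delta_pos=[[-0.002, 0.006, -0.001], [0, 0.002, 0], [0, 0, 0], [0, 0, 0], [0, 0, 0]], dr=[[-0.1, 0, 0], [0, 0, 0], [0, 0, 0], [0, 0, 0], [0, 0, 0]], grip=[1, 1, 0.6, 0.5, 0.5], grip_force=40)

```text
t: 25.9
tool_pos: [0.6855, -0.0087, 0.0757]
tool_rot: [-1.548, 0.297, -0.304]
contact_force: [0.5, -0.3, -2.3]
opening: 0.0587
```

>>> servo_tool(delta_pos=[[0, 0, 0], [0, 0, 0], [0, -0.012, 0], [0, -0.015, 0], [0, 0, 0]], dr=[[0, 0, 0], [0, 0, 0], [0, 0, 0], [0, 0, 0], [0, 0, 0]], grip=[0.5, 0.5, 0.5, 0.5, 0.5], grip_force=60)

```text
t: 26.52
tool_pos: [0.6836, -0.0083, 0.1019]
tool_rot: [-1.548, 0.301, -0.301]
contact_force: [1.4, -0.2, -4.4]
opening: 0.0581
```

```bash
python3 weigh.py
```

```text
F [ 0.03  0.04 -5.01] sd [0.67 0.4  0.56] eff [ 1.000e-02 -5.055e+01 -3.760e+01  1.000e-02  2.000e-02  0.000e+00]
t 26.93 tcp [ 0.6823 -0.0082  0.0994] delta tool [-0.6355  0.1017 -0.2476] level dr [-0.03  0.   -0.23] zdir yaw 68.0 q [-0.12  0.28  1.57  0.    1.3  -1.31] F [-0.07 -0.45 -6.15] op 0.0586
```

Around 5 N, so this is the heavy tin. Lift it well clear.

>>> servo_tool(delta_pos=[[0, -0.03, 0], [0, -0.04, 0], [0, -0.04, 0], [0, -0.04, 0], [0, -0.02, 0]], dr=[[0, 0, 0], [0, 0, 0], [0, 0, 0], [0, 0, 0], [0, 0, 0]], grip=[0.5, 0.5, 0.5, 0.5, 0.5])

```text
t: 27.55
tool_pos: [0.6808, -0.0084, 0.2684]
tool_rot: [-1.549, 0.311, -0.29]
contact_force: [-0.2, 0.3, -5.0]
opening: 0.0582
```

>>> servo_tool(delta_pos=[[0, 0, 0], [0, 0, 0], [0, 0, 0], [0, 0, 0], [0, 0, 0]], dr=[[0, 0, 0], [0, 0, 0], [0, 0, 0], [0, 0, 0], [0, 0, 0]], grip=[0.5, 0.5, 0.5, 0.5, 0.5])

```text
t: 28.18
tool_pos: [0.679, -0.0082, 0.2622]
tool_rot: [-1.55, 0.318, -0.284]
contact_force: [0.7, -1.2, -4.4]
opening: 0.0583
```

```bash
python3 weigh.py; python3 - <<'E'
from h import *
for n in("scene","side"):
    cv2.imwrite(f"pics/{n}_end.png",ctrl.get_image(n)[:,:,::-1])
E
```

```text
F [-0.02  0.08 -4.97] sd [0.59 0.62 0.46] eff [ 0.000e+00 -4.837e+01 -4.047e+01  1.000e-02  1.000e-01  0.000e+00]
t 28.57 tcp [ 0.6795 -0.0082  0.2637] delta tool [-0.6281  0.2765 -0.2457] level dr [ 0.2  -0.   -1.09] zdir yaw 68.0 q [-0.12  0.17  1.42  0.    1.57 -1.31] F [ 0.41  0.18 -4.64] op 0.0583
```

View pics/scene_end.png

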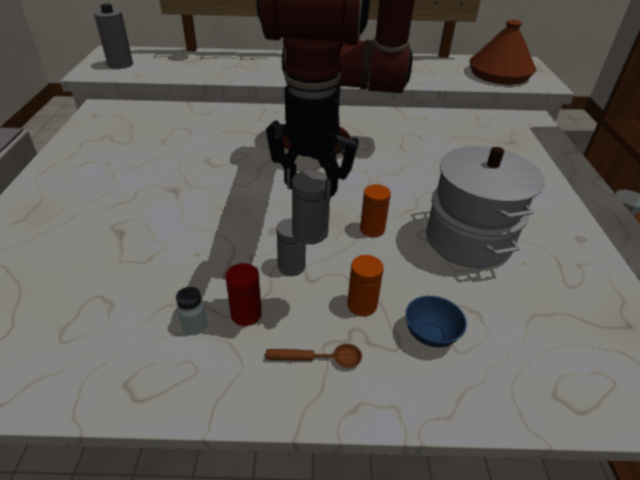

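View pics/side_end.png

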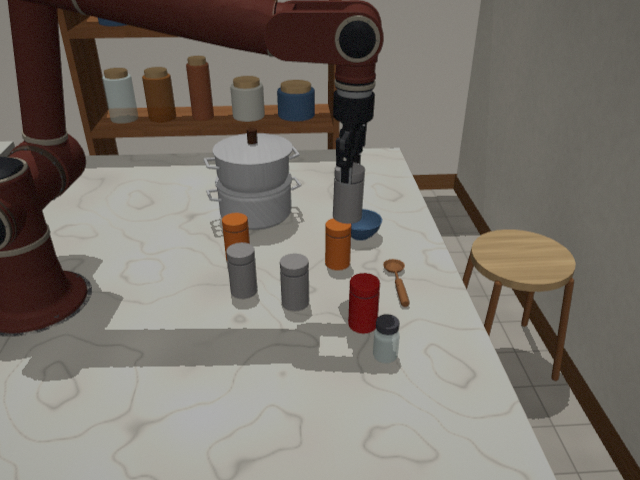

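```bash
python3 -c "
from station import ctrl
print(ctrl.finish_job())"
```

```text
the job is handed in; nothing more can be done
None
```

The lid is seated on the steamer and let go, and the arm finished holding the heaviest tin upright. I handed the job in at about 28.6 s; no verdict comes back.

- **Lid:** the camera fit puts its centre about 3 mm from the rim centre, at the seated height. I checked level by eye only. The flange looked about 1 px smaller than my model in all views. I put that down to its shaded edge, and the knob's position showed no tilt.
- **Tins:** lifted one after another, the grey tins read about 1.55 N, 1.46 N and 5.0 N. The third, the one nearest the spoon, is clearly the heaviest.
- **Light tins:** I set both back down and released them. In the last pictures they stand upright where they stood.
- **Heaviest tin:** it is held upright with its underside about 187 mm above the slab, touching only the fingers. The wrist force stayed steady at 5.0 N.
- **Other things:** in the last pictures the bowl, jar, spoon and the red and orange look-alikes are where they started.

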